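# Clear the desk: sort highlighters, eraser, tape and phone to their places

## Robot

A 7-joint arm with a two-finger parallel gripper is mounted at the origin on the work surface. World frame = base frame: x ahead of the robot, y to its left, z up, the work surface at z = 0. Lengths are in m, angles in rad, forces in N, time in s.
With the tool pointing down it reaches from about 0.35 to 0.9 m from the base axis. Payload 7.2 kg.
Tool frame: the origin (TCP) lies at the very end of the fingers, on their centre line; the grasp point (between the pads) lies 19 mm behind it (env.tcp_to_grasp is the distance from the TCP to the grasp point, in m); z points along the fingers, x is the direction in which the jaws open and shut, and the axes are right-handed (so a half turn about z gives the same grasp; the last joint's range is limited). The gripper opens to 88 mm and grips with 3 to 60 N. Pads are 20 mm wide; open, the fingers measure 115 mm over their backs; the gripper's body (75 mm by 178 mm) begins 61 mm behind the grasp point.
Start: joints at [-0.068, 0.411, -0.013, 1.596, 0.006, 1.134, -0.082], TCP at [0.625, -0, 0.203] pointing down, gripper open.
Joint ranges: [-2.95, 2.95], [-0.29, 1.99], [-1.47, 1.44], [0.14, 2.54], [-1.03, 4.17], [0.13, 1.85], [-2.86, 2.86]. Speed limits (rad/s): [2.39, 2.39, 3.01, 3.01, 3.14, 3.14, 3.14].

## Interface

Orientations are given as a 3x3 rotation matrix whose columns are the frame's x, y, z axes.
In Python, from bench import monitor, eyes, env gives the robot as it stands.
- The arm moves only by the shell command python3 -m handwheel 'ROWS' [OPENING] [FORCE]. ROWS is JSON, a list of rows, each a list of 6 numbers: the shift along the tool's x, y, z as a fraction of full scale, then the turn, a rotation vector about the tool's x, y, z as a fraction of full scale. A call has 1 to 8 rows; each row is the pose to reach, as a shift and turn from the pose commanded when the call began, along the tool's axes at that moment; what a row does not reach only later rows make up. Full scale, the value 1, is 40 cm for a shift and 90 degrees for a turn. A row lasts 1/12 s, in which the tool goes at most 41.7 mm and 7.16 degrees, less where a joint would pass 70% of its speed; a pose out of reach is approached as far as the arm can. A call with a number of a shift or a turn outside -1 to 1 is refused whole. A call with a gripper value outside its range is refused whole. OPENING is the gripper command: -1 is fully open, 1 is shut, values between are in proportion, set as the call begins (- or left out, the last holds). The fingers move at their own pace and stop on an object; FORCE is the grip in N (left out, the last holds). Time passes only in rows, so rows that repeat a pose let the fingers close. It gives the time, the measured TCP pose, the force and the opening at its end, in the units of the state.
- monitor.read_state(): the state, without advancing time (a new reading comes with each control period).
- eyes.camera(name): name is "scene" or "side" or "wrist"; returns a dict with "image" (480x640x3 uint8, blue, green, red), "range_z" (480x640 float32, m along the optical axis (not along the pixel's ray), 0 where there is no reading), "fx", "fy", "cx", "cy" (pixels), "cam_to_world" (4x4, takes a point from camera to world coordinates); the wrist camera has in their place "tool_from_camera" (4x4, takes a point from camera to tool coordinates, whose origin is the TCP and whose axes are the tool frame's). Camera axes: x right, y down, z forward; pixel columns grow to the right and rows downward; lengths in m; the calibration is good to about 2 mm. A picture is of the moment at which its call begins: read the wrist's pose just before it.
- env.finish_job(): hands the job in, once; it reports no verdict.
The state is a dict: "time": time; "q": joint angles; "qvel": joint speeds; "joint_torque": joint torques, N m; "ee_pos": TCP position; "ee_rot": TCP orientation; "wrist_force": force on the tool from outside, world axes, zero at the start; "ft_torque": the same for the moment, N m; "width": finger opening in m.
Only numpy, scipy, OpenCV 4.12 (cv2) and the standard library are available. Lean on these libraries where they do the work, as an engineer would, in place of code of your own. Each camera call takes 0.05 s, during which the arm holds its last target. There are 200 camera calls.

## Task

Please clear the desk: lay both highlighters flat and side by side, lengthwise, in the long blue pen tray, put the eraser and the roll of tape flat beside each other in the wooden tray, and set the phone straight and centred on its sloping charging stand, screen facing out, its lower edge fully home in the hooks and its back against the rest. Leave the coffee mug and the stapler where they are.

Things in the scene. Friction and masses are not known exactly. Their poses are not given: they have to be found in the camera images.
- phone_c (a point): Mobile phone in an orange-red case with a black screen, lying flat, screen up: 132 x 64 x 12 mm, 170 g. The point is its centre (6 mm above its back). x along its length, y across its width, z out of the screen. Either short end may be the lower one on the stand.
- hl_yellow_c (a point): Yellow flat highlighter with its cap on, lying on the desk: 115 long, 24 wide, 16 mm thick, about 22 g; does not roll. The point is its centre, 8 mm up. x along its length (cap end +x), y across, z up.
- hl_pink_c (a point): Pink flat highlighter, the same shape and size as the yellow one (115 x 24 x 16 mm). The point is its centre, 8 mm up. x along its length, y across, z up.
- eraser_c (a point): White eraser in a blue paper sleeve, lying flat: 58 long (x), 24 wide (y), 14 mm thick (z), about 22 g. The point is its centre, 7 mm up.
- tape_c (a point): Green roll of sticky tape lying flat: a ring of 52 mm outer and 27 mm inner diameter, 18 mm high, 35 g. The point is its centre (in the hole), 9 mm up; z is the roll's axis.
- pentray: Blue shallow pen tray, fixed: outside 190 mm along its y (the long direction) and 142 mm along its x, inside 178 x 130 mm; floor 4 mm thick, rim 14 mm above the desk, walls 6 mm. Its origin is the centre of the underside, on the desk. Both highlighters fit side by side, lengthwise along y, for instance 34 mm either side of the middle (along x).
- woodtray: Brown wooden shallow tray for small things, fixed: outside 156 mm along its y and 126 mm along its x, inside 144 x 114 mm; floor 4 mm thick, rim 14 mm above the desk, walls 6 mm. Its origin is the centre of the underside, on the desk. Eraser and tape fit beside each other along y, for instance 38 mm either side of the middle.
- stand_seat (a point): Fixed white phone stand, black 35 deg rest, low front. Point: the phone's centre once home, 61 mm up; axes as the phone's then: x up the slope, y across, z out of the rest. Rest: z=-6 mm, x -66 to 29, 46 wide (fingers pass outside). Two hooks at y +-15: slot floor x=-66, lip 18.5 mm off the rest covers up to x=-60, flares to -53. Bring the phone in 30 mm higher, then slide it down along -x.
- mug: White coffee mug, 82 mm across, 95 mm high, standing to the right of the work; leave it alone. Origin: the centre of its underside.
- stapler: Dark red and black desk stapler, 135 x 34 mm, 55 mm high, standing at the far left; leave it alone. Origin: the centre of its underside; x along its length.

How it is judged:
At the end, for the whole second after the job is handed in: Highlighters flat inside the blue tray, within 23 degrees of its length; eraser and tape flat inside the wooden tray; phone on the stand, screen out: 7 mm of home, 13 mm of centre, 5 mm of the rest, 6 degrees of its slope, 11 of straight; mug and stapler within 30 mm of their places; all at rest (x of hl_yellow_c in the frame of pentray between -0.054 and 0.054 m and y of hl_yellow_c in the frame of pentray between -0.034 and 0.034 m and z of hl_yellow_c in the frame of pentray between 0.008 and 0.0165 m and angle between each of hl_yellow_c, hl_pink_c's own z axis and vertical below 0.12 rad and angle between the x axis of each of hl_yellow_c, hl_pink_c and the y axis of pentray, either way round below 0.4 rad and linear speed of each of hl_yellow, hl_pink, eraser, tape, phone below 0.02 m/s and x of hl_pink_c in the frame of pentray between -0.054 and 0.054 m and y of hl_pink_c in the frame of pentray between -0.034 and 0.034 m and z of hl_pink_c in the frame of pentray between 0.008 and 0.0165 m and x of eraser_c in the frame of woodtray between -0.047 and 0.047 m and y of eraser_c in the frame of woodtray between -0.062 and 0.062 m and z of eraser_c in the frame of woodtray between 0.007 and 0.015 m and angle between each of eraser_c, tape_c's own z axis and vertical below 0.15 rad and x of tape_c in the frame of woodtray between -0.033 and 0.033 m and y of tape_c in the frame of woodtray between -0.048 and 0.048 m and z of tape_c in the frame of woodtray between 0.009 and 0.017 m and x of phone_c in the frame of stand_seat between -0.007 and 0.007 m and y of phone_c in the frame of stand_seat between -0.013 and 0.013 m and z of phone_c in the frame of stand_seat between -0.005 and 0.005 m and angle between the z axis of phone_c and the z axis of stand_seat, either way round below 0.1 rad and angle between the x axis of phone_c and the x axis of stand_seat, either way round below 0.2 rad and angle between phone_c's own z axis and vertical below 1 rad and distance of each of mug, stapler from where it was at the start of the episode below 0.03 m); the robot touches nothing.
It fails at once if the mug is knocked over (angle between mug's own z axis and vertical above 0.4 rad).
It also fails if it takes over 109 s, if anything falls off the work surface, if the arm or the gripper's body presses on something with over 40 N, if the wrist force passes 120 N, or if a joint passes its speed limit or range.

## Working session

There is one attempt and no reset: what is moved stays moved. The work goes in short steps, Python scripts to look and compute and a shell command to move; the robot and the scene stay as the last step left them, time stands still between calls to the robot, and variables do not carry over. Pictures are saved under pics/ and viewed, about 12 in all and at most 16, crops included, and the job is handed in when it is done.

```bash
ls; mkdir -p pics; python3 - <<'E'
from bench import monitor, eyes, env
import cv2,pickle
s=monitor.read_state();print(s['time'],s['ee_pos'],s['ee_rot'],s['width'])
for n in ("scene","side"):
    c=eyes.camera(n);cv2.imwrite(f'pics/{n}0.png',c['image']);pickle.dump(c,open(f'{n}0.pkl','wb'))
    print(n,c['cam_to_world'],c['fx'])
E
```

```text
pics
0.0 [ 6.24455432e-01 -3.84939991e-05  2.01809893e-01] [[ 9.99998676e-01  3.00229573e-05 -1.62690223e-03]
 [ 2.98261111e-05 -9.99999992e-01 -1.21018592e-04]
 [-1.62690585e-03  1.20969908e-04 -9.99998669e-01]] 0.08779831838254604
scene [[-0.74019625  0.56997453 -0.35670514  0.96852719]
 [ 0.67224318  0.63843345 -0.3748224   0.43641704]
 [ 0.01409327 -0.51723473 -0.85572753  1.08859965]
 [ 0.          0.          0.          1.        ]] 494.3594490679961
side [[ 0.99451567 -0.0792392   0.06826225  0.48990901]
 [-0.10393048 -0.67568977  0.72982312 -0.69029592]
 [-0.0117065  -0.73291506 -0.68021943  0.74014632]
 [ 0.          0.          0.          1.        ]] 451.873374180457
```

View pics/scene0.png

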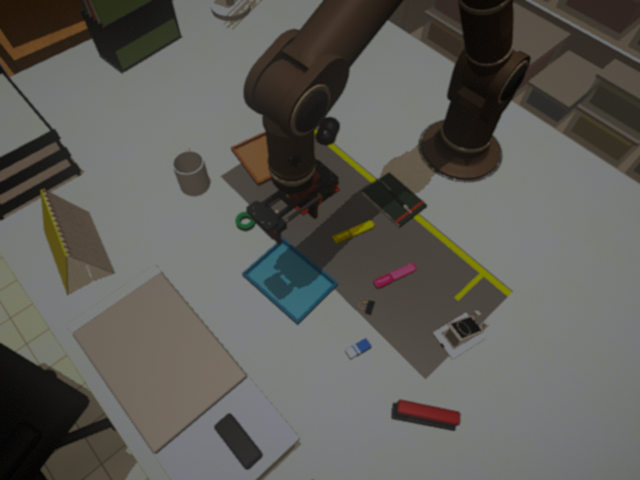

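View pics/side0.png

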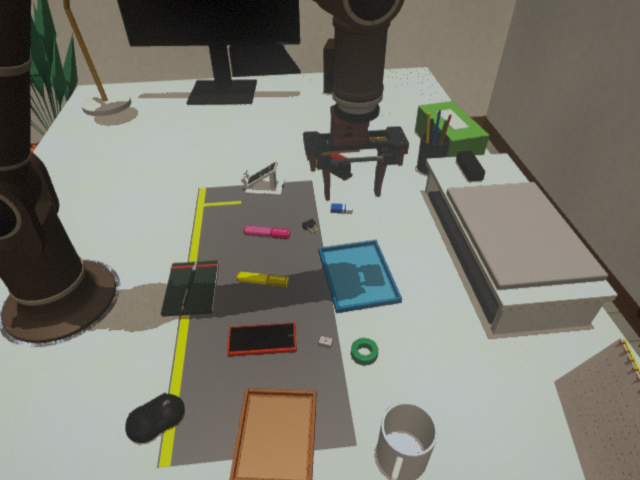

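The scene view shows the tape (245,221), the pen tray (290,280), the highlighters (353,232) and (395,275), the eraser (358,348) and the stand (462,332). The side view adds the phone (262,338), the wooden tray (275,437), the mug (405,440) and the eraser (340,209). Next I'll measure them.

```bash
cat > h.py <<'E'
import numpy as np,cv2,pickle
def cloud(c,T=None):
    T=c['cam_to_world'] if T is None else T
    v,u=np.mgrid[:480,:640];z=c['range_z']
    P=np.stack([(u-c['cx'])/c['fx']*z,(v-c['cy'])/c['fy']*z,z],-1)@T[:3,:3].T+T[:3,3]
    P[z<=0]=np.nan
    return P
HUE={'yellow':((22,120,90),(34,255,255)),'pink':((160,120,90),(174,255,255)),'blue':((108,130,60),(125,255,255)),
'tape':((50,120,40),(85,255,255)),'pentray':((90,100,60),(106,255,255)),'wood':((6,100,60),(16,220,255)),'red':((0,150,80),(5,255,255))}
def masks(c,k):
    hsv=cv2.cvtColor(c['image'],cv2.COLOR_BGR2HSV)
    return cv2.inRange(hsv,*map(np.array,HUE[k]))
def blobs(c,k,T=None,zlo=-.01,zhi=.1,minpx=25):
    P=cloud(c,T);m=masks(c,k);n,l,st,ce=cv2.connectedComponentsWithStats(m)
    for i in range(1,n):
        if st[i,4]<minpx: continue
        p=P[l==i];p=p[np.isfinite(p[:,0])];p=p[(p[:,2]>zlo)&(p[:,2]<zhi)]
        if len(p)<10: continue
        h=np.percentile(p[:,2],90)
        (x,y),(w,d),a=cv2.minAreaRect((p[:,:2]*1000).astype(np.float32))
        if w<d: w,d,a=d,w,a+90
        print(k,'px',ce[i].round(),st[i,4],'xy %.1f %.1f size %.0f x %.0f longaxis %.1f z %.1f..%.1f'%(x,y,w,d,(a+90)%180-90,p[:,2].min()*1e3,h*1e3))
E
python3 - <<'E'
from h import *
for n in ("scene","side"):
    c=pickle.load(open(n+'0.pkl','rb'));print(n)
    for k in HUE: blobs(c,k,minpx=60)
    P=cloud(c)
    if n=='scene': b=(425,300,500,365)
    else: b=(235,150,295,200)
    q=P[b[1]:b[3],b[0]:b[2]].reshape(-1,3);g=c['image'][b[1]:b[3],b[0]:b[2]].reshape(-1,3).max(1)
    k=np.isfinite(q[:,0])&(q[:,2]>.015)&(q[:,2]<.15);print('stand',k.sum(),q[k].min(0),q[k].max(0),q[k].mean(0))
    cv2.imwrite(f'pics/st_{n}.png',cv2.resize(c['image'][b[1]:b[3],b[0]:b[2]],None,fx=8,fy=8,interpolation=cv2.INTER_CUBIC))
E
```

```text
scene
yellow px [352. 163.] 330 xy 271.3 -172.0 size 178 x 23 longaxis 89.5 z -5.5..3.5
yellow px [ 54. 225.] 214 xy 992.9 -538.0 size 212 x 2 longaxis 77.6 z -3.3..2.8
yellow px [464. 262.] 1012 xy 319.9 227.3 size 306 x 121 longaxis -89.9 z -7.9..3.6
yellow px [362. 227.] 171 xy 407.7 11.9 size 73 x 21 longaxis -13.0 z 0.5..18.1
pink px [395. 275.] 376 xy 442.6 163.7 size 122 x 24 longaxis -16.1 z -2.2..18.3
blue px [363. 345.] 102 xy 631.0 237.1 size 24 x 22 longaxis -16.1 z 9.2..16.5
tape px [244. 221.] 127 xy 626.0 -206.1 size 48 x 40 longaxis -82.6 z 11.7..20.8
pentray px [289. 281.] 3847 xy 645.8 -2.8 size 190 x 142 longaxis -85.1 z -5.1..11.6
wood px [255. 157.] 1173 xy 456.5 -348.6 size 159 x 113 longaxis 81.2 z -4.3..12.5
wood px [472. 167.] 583 xy 24.5 73.2 size 187 x 72 longaxis -16.4 z 4.4..16.6
red px [428. 412.] 706 xy 644.6 431.6 size 123 x 24 longaxis -52.9 z 45.8..58.1
stand 738 [0.38239617 0.33736292 0.01533218] [0.48652972 0.39662383 0.07557672] [0.44337693 0.36716624 0.04441857]
side
yellow px [201. 222.] 655 xy 319.2 222.0 size 313 x 116 longaxis 89.8 z -3.2..2.9
yellow px [261. 278.] 479 xy 432.6 2.0 size 115 x 35 longaxis -9.6 z 1.9..17.2
yellow px [179. 356.] 783 xy 271.2 -171.7 size 195 x 20 longaxis -89.6 z -3.3..2.9
yellow px [167. 447.] 429 xy 271.0 -346.8 size 65 x 19 longaxis -89.6 z -2.6..2.9
pink px [267. 231.] 388 xy 444.0 158.2 size 115 x 25 longaxis -13.2 z 2.2..17.2
tape px [364. 349.] 298 xy 622.0 -210.2 size 47 x 47 longaxis 77.4 z 14.0..19.5
pentray px [358. 275.] 3997 xy 643.6 -4.7 size 191 x 141 longaxis -85.0 z -0.6..12.9
wood px [275. 435.] 6964 xy 449.3 -348.0 size 154 x 126 longaxis 81.5 z -0.8..13.3
red px [261. 348.] 393 xy 429.0 -159.2 size 131 x 63 longaxis -1.4 z 0.2..13.4
stand 439 [0.38246961 0.33223194 0.01513969] [0.48468917 0.39697799 0.07335895] [0.43843913 0.35903751 0.04226884]
```

View pics/st_side.png

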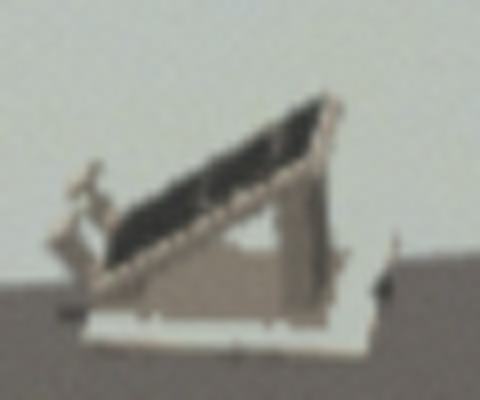

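The stand's hooks face the robot (-x) and its rest rises toward +x. I'll take the tape first, since it needs no turn, and fit the rest plane from the saved images in the same step.

```bash
python3 -m handwheel '[[0,0.1,0.05,0,0,0],[0,0.2,0.1,0,0,0],[0,0.3,0.15,0,0,0],[0,0.4,0.2,0,0,0],[0,0.5,0.25,0,0,0],[0,0.52,0.3,0,0,0],[0,0.52,0.3,0,0,0]]' -1 20
python3 - <<'E'
from h import *
for n in ("scene","side"):
    c=pickle.load(open(n+'0.pkl','rb'));P=cloud(c);g=c['image'].max(2)
    k=(P[...,0]>.39)&(P[...,0]<.49)&(P[...,1]>.33)&(P[...,1]<.40)&(P[...,2]>.03)&(P[...,2]<.08)&(g<75)
    q=P[k];m=q.mean(0);u,s,v=np.linalg.svd(q-m);nn=v[2]*np.sign(v[2][2])
    d=(q-m)@nn;q=q[abs(d)<.004];m=q.mean(0);v=np.linalg.svd(q-m)[2];nn=v[2]*np.sign(v[2][2])
    print(n,len(q),m,'n',nn,'slope',np.degrees(np.arccos(nn[2])),'heading',np.degrees(np.arctan2(-nn[1],-nn[0])))
    (x,y),w,a=cv2.minAreaRect((q[:,:2]*1000).astype(np.float32));print(x,y,w,a,q.min(0),q.max(0))
    k=(abs(P[...,2]-.07)<.02)&(P[...,1]<-.25)&(P[...,0]>.5);q=P[k];print('mug',np.median(q,0),q.min(0),q.max(0))
from bench import monitor,eyes
s=monitor.read_state();c=eyes.camera('wrist');pickle.dump((s,c),open('w1.pkl','wb'));cv2.imwrite('pics/w1.png',c['image'])
T=np.eye(4);T[:3,:3]=s['ee_rot'];T[:3,3]=s['ee_pos'];print(s['ee_pos'],c['tool_from_camera'])
blobs(c,'tape',T@c['tool_from_camera'])
E
```

```text
time: 0.68
ee_pos: [0.6201, -0.2149, 0.0769]
ee_rot: [[1.0, -0.008, -0.008], [-0.008, -1.0, -0.002], [-0.008, 0.002, -1.0]]
wrist_force: [-1.3, -0.8, -0.9]
width: 0.0878
scene 128 [0.43614657 0.36567004 0.04417102] n [-0.46159446  0.20840709  0.86226274] slope 30.42839906663506 heading -24.298886914820713
433.93402099609375 367.43927001953125 (38.195533752441406, 80.25096130371094) 77.57936096191406 [0.39183145 0.34153578 0.03017002] [0.47003636 0.38889575 0.06711038]
mug [ 0.90570745 -0.4684576   0.07365561] [ 0.50014939 -1.41058479  0.05000713] [ 1.05126583 -0.30636988  0.08999231]
side 80 [0.44370068 0.36189805 0.05030595] n [-0.55240132  0.13344913  0.8228269 ] slope 34.631213038109834 heading -13.581301146634125
443.0854797363281 362.0621643066406 (30.854799270629883, 60.00504684448242) 76.04548645019531 [0.4125123  0.34362659 0.03020612] [0.47348025 0.38200277 0.06953081]
mug [ 0.94962086 -0.41322982  0.07166678] [ 0.60690345 -0.50085239  0.05002389] [ 0.98721406 -0.30887882  0.08999195]
[ 0.62013714 -0.21488974  0.07694837] [[ 9.99999117e-01  6.82618768e-04 -1.14010990e-03 -1.57335960e-03]
 [-3.38166726e-04  9.60452482e-01  2.78443738e-01 -7.59719045e-02]
 [ 1.28509231e-03 -2.78443106e-01  9.60451865e-01 -1.81231523e-01]
 [ 0.00000000e+00  0.00000000e+00  0.00000000e+00  1.00000000e+00]]
tape px [324. 235.] 3197 xy 621.6 -208.3 size 49 x 49 longaxis -89.4 z 2.9..18.0
```

View pics/w1.png

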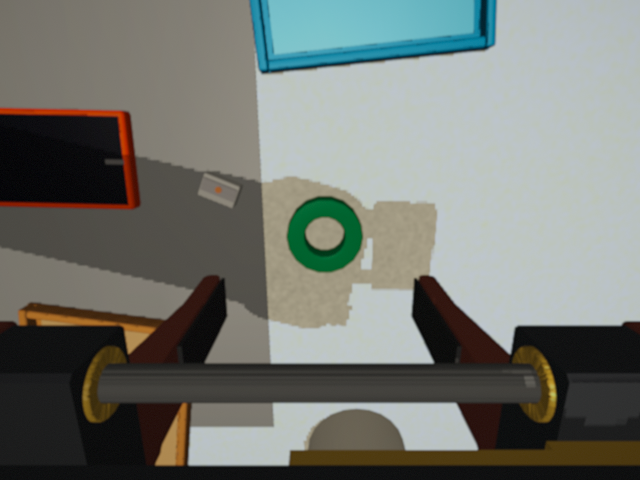

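The tape is dead ahead of the jaws at (324,235), at (622,-208). The stand's heading is about -13 to -14°. Going down to grasp.

```bash
python3 -m handwheel '[[-0.005,0,0.07,0,0,0],[-0.005,0,0.14,0,0,0],[-0.005,0,0.185,0,0,0],[-0.005,0,0.1975,0,0,0],[-0.005,0,0.1975,0,0,0]]'
python3 -m handwheel '[[0,0,0,0,0,0],[0,0,0,0,0,0],[0,0,0,0,0,0],[0,0,0,0,0,0],[0,0,0,0,0,0],[0,0,0,0,0,0]]' 1 20
```

```text
time: 1.15
ee_pos: [0.6226, -0.2062, 0.0028]
ee_rot: [[1.0, 0.002, -0.002], [0.002, -1.0, 0.001], [-0.002, -0.001, -1.0]]
wrist_force: [-0.1, 0.3, -0.7]
width: 0.0878
time: 1.65
ee_pos: [0.6233, -0.2081, 0.0042]
ee_rot: [[1.0, -0.0, 0.001], [-0.0, -1.0, -0.0], [0.001, 0.0, -1.0]]
wrist_force: [-0.2, -0.4, 0.5]
width: 0.051
```

```bash
python3 -m handwheel '[[0,0,-0.08,0,0,0],[-0.06,0.06,-0.15,0,0,0],[-0.13,0.13,-0.15,0,0,0],[-0.2,0.2,-0.15,0,0,0],[-0.27,0.27,-0.15,0,0,0],[-0.34,0.34,-0.15,0,0,0],[-0.41,0.41,-0.15,0,0,0],[-0.4475,0.444,-0.15,0,0,0]]'
python3 -m handwheel '[[0,0,0,0,0,0],[0,0,0.06,0,0,0],[0,0,0.11,0,0,0],[0,0,0.1375,0,0,0],[0,0,0.1375,0,0,0],[0,0,0.1375,0,0,0]]'
python3 -m handwheel '[[0,0,0,0,0,0],[0,0,0,0,0,0],[0,0,0,0,0,0]]' -0.5
python3 -m handwheel '[[0,0,-0.07,0,0,0],[0,0,-0.15,0,0,0],[0,0,-0.25,0,0,0],[0,-0.1,-0.3,0,0,0.07],[0,-0.2,-0.3,0,0,0.14],[0,-0.3,-0.3,0,0,0.21],[0,-0.4,-0.3,0,0,0.28],[0,-0.5,-0.3,0,0,0.35]]' -1
```

```text
time: 2.32
ee_pos: [0.4395, -0.39, 0.064]
ee_rot: [[1.0, -0.005, -0.001], [-0.005, -1.0, -0.002], [-0.001, 0.002, -1.0]]
wrist_force: [0.0, -0.6, 0.1]
width: 0.0007
time: 2.82
ee_pos: [0.4442, -0.3851, 0.0084]
ee_rot: [[1.0, 0.001, -0.001], [0.001, -1.0, 0.001], [-0.001, -0.001, -1.0]]
wrist_force: [0.2, -1.0, 0.2]
width: 0.0005
time: 3.07
ee_pos: [0.4447, -0.3859, 0.0097]
ee_rot: [[1.0, 0.0, 0.001], [0.0, -1.0, -0.001], [0.001, 0.001, -1.0]]
wrist_force: [0.5, -0.7, -0.1]
width: 0.0172
time: 3.73
ee_pos: [0.4441, -0.1851, 0.1296]
ee_rot: [[0.852, -0.524, 0.002], [-0.524, -0.852, -0.0], [0.002, -0.001, -1.0]]
wrist_force: [0.7, 0.3, 0.2]
width: 0.0701
```

The fingers weren't fully closed when I lifted, so the tape stayed behind. From now on I'll allow more closing time. Checking where the tape is.

```bash
cat >> h.py <<'E'
def wrist(ks,save=None,**kw):
    from bench import monitor,eyes
    s=monitor.read_state();c=eyes.camera('wrist');T=np.eye(4);T[:3,:3]=s['ee_rot'];T[:3,3]=s['ee_pos']
    T=T@c['tool_from_camera'];print('tcp',(s['ee_pos']*1e3).round(1),'yaw',np.degrees(np.arctan2(s['ee_rot'][1][0],s['ee_rot'][0][0])).round(1),'t',s['time'])
    for k in ks: blobs(c,k,T,minpx=kw.get('minpx',200))
    if save: cv2.imwrite(f'pics/{save}.png',c['image'])
    return s,c,T
E
python3 -m handwheel '[[0,0,0,0,0,0.07],[0,0,0,0,0,0.14],[0,0,0,0,0,0.21],[0,0,0,0,0,0.28],[0,0,0,0,0,0.36],[0,0,0,0,0,0.44],[0,0,0,0,0,0.52],[0,0,0,0,0,0.6]]'
python3 -m handwheel '[[0,0,0,0,0,0],[0,0,0,0,0,0],[0,0,0,0,0,0]]'
python3 - <<'E'
from h import *
from bench import eyes
for n in ('scene','side'):
    blobs(eyes.camera(n),'tape')
wrist(['red'],'w2')
E
```

```text
time: 4.4
ee_pos: [0.4444, -0.187, 0.1294]
ee_rot: [[0.079, -0.997, 0.001], [-0.997, -0.079, -0.0], [0.0, -0.001, -1.0]]
wrist_force: [0.1, 0.4, -0.2]
width: 0.088
time: 4.65
ee_pos: [0.4442, -0.1869, 0.129]
ee_rot: [[0.089, -0.996, 0.001], [-0.996, -0.089, -0.0], [0.0, -0.001, -1.0]]
wrist_force: [0.5, 0.2, -0.1]
width: 0.0876
tape px [245. 220.] 144 xy 623.2 -206.6 size 46 x 44 longaxis 57.0 z 11.6..20.5
tape px [10. 41.] 109 xy -632.0 1428.8 size 24 x 16 longaxis 76.6 z 48.9..81.8
tape px [ 2. 53.] 26 xy -646.1 1420.3 size 32 x 17 longaxis -14.1 z 39.3..57.4
tape px [ 9. 59.] 29 xy -576.8 1294.9 size 308 x 22 longaxis -66.3 z 2.7..48.3
tape px [14. 71.] 49 xy -563.9 1295.6 size 310 x 24 longaxis -66.8 z -5.7..74.3
tape px [364. 349.] 291 xy 621.4 -210.9 size 49 x 47 longaxis 64.9 z 14.9..19.7
tcp [ 444.2 -187.   128.9] yaw -85.0 t 4.75
```

View pics/w2.png

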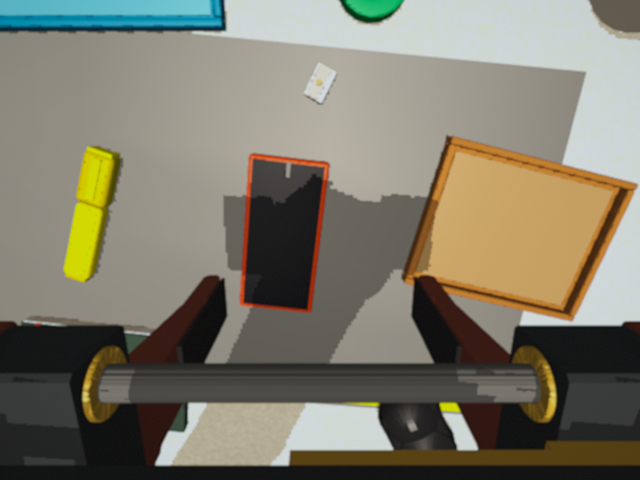

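The wrist view shows the phone with corners near (250,154), (329,163), (311,310) and (241,304), the yellow pen at (91,214), the wooden tray, and the tape still in its place. I'll cast those pixels onto planes at the right heights.

```bash
cat >> h.py <<'E'
HUE['red']=((0,150,60),(9,255,255))
def rect(c,T,k,h,box=None,minpx=200):
    "mask -> largest blob in box -> rays onto plane z=h -> minAreaRect (mm)"
    m=masks(c,k)
    if box: b=np.zeros_like(m);b[box[1]:box[3],box[0]:box[2]]=255;m&=b
    n,l,st,ce=cv2.connectedComponentsWithStats(m);i=1+np.argmax(st[1:,4])
    v,u=np.nonzero(l==i);d=np.stack([(u-c['cx'])/c['fx'],(v-c['cy'])/c['fy'],np.ones(len(u))],-1)@T[:3,:3].T
    p=T[:3,3]+d*((h-T[2,3])/d[:,2])[:,None]
    (x,y),(w,q),a=cv2.minAreaRect((p[:,:2]*1000).astype(np.float32))
    if w<q: w,q,a=q,w,a+90
    print(k,st[i,4],'px','xy %.1f %.1f size %.0f x %.0f longaxis %.1f'%(x,y,w,q,(a+90)%180-90))
E
python3 - <<'E'
from h import *
s,c,T=wrist([])
pickle.dump((c,T),open('w2.pkl','wb'))
rect(c,T,'red',.012,(200,130,360,330));rect(c,T,'yellow',.016,(40,120,140,300));rect(c,T,'wood',.014)
E
```

```text
tcp [ 444.1 -187.   128.8] yaw -85.0 t 4.8
red 1775 px xy 429.0 -157.5 size 131 x 63 longaxis -1.7
yellow 4241 px xy 433.5 -2.6 size 116 x 26 longaxis -14.2
wood 6532 px xy 448.4 -347.6 size 158 x 126 longaxis 81.5
```

```bash
cat >> h.py <<'E'
from scipy.spatial.transform import Rotation as Ro
def go(x,y,z,yaw,tilt=0):
    "from the measured pose: fractions in tool axes. yaw: heading of tool x, deg; tilt about the tool x then"
    from bench import monitor
    s=monitor.read_state();R=np.array(s['ee_rot'])
    a=np.radians(yaw);Rt=np.array([[np.cos(a),np.sin(a),0],[np.sin(a),-np.cos(a),0],[0,0,-1]])@Ro.from_euler('x',tilt,degrees=True).as_matrix()
    d=R.T@(np.array([x,y,z])/1e3-s['ee_pos']);w=Ro.from_matrix(R.T@Rt).as_rotvec()
    print('go',x,y,z,yaw,':',(d/.4).round(4),(w/(np.pi/2)).round(4))
E
python3 -c "
from h import *
go(622,-209,70,0)"
```

```text
go 622 -209 70 0 : [ 0.093  -0.4383  0.147 ] [-1.00e-04 -1.00e-04 -9.45e-01]
```

```bash
python3 -m handwheel '[[0.01,-0.055,0.02,0,0,-0.07],[0.02,-0.11,0.04,0,0,-0.14],[0.035,-0.165,0.06,0,0,-0.21],[0.05,-0.22,0.08,0,0,-0.28],[0.06,-0.28,0.1,0,0,-0.35],[0.07,-0.34,0.12,0,0,-0.42],[0.085,-0.4,0.135,0,0,-0.49],[0.093,-0.438,0.147,0,0,-0.56]]' -1
python3 -m handwheel '[[0,0,0,0,0,-0.07],[0,0,0,0,0,-0.14],[0,0,0,0,0,-0.21],[0,0,0,0,0,-0.28],[0,0,0.05,0,0,-0.35],[0,0,0.1,0,0,-0.385],[0,0,0.15,0,0,-0.385],[0,0,0.168,0,0,-0.385]]'
python3 -m handwheel '[[0,0,0,0,0,0],[0,0,0,0,0,0],[0,0,0,0,0,0],[0,0,0,0,0,0],[0,0,0,0,0,0],[0,0,0,0,0,0],[0,0,0,0,0,0],[0,0,0,0,0,0]]' 1 20
python3 -m handwheel '[[0,0,0,0,0,0],[0,0,0,0,0,0],[0,0,0,0,0,0],[0,0,0,0,0,0]]'
```

```text
time: 5.52
ee_pos: [0.6237, -0.2092, 0.0688]
ee_rot: [[0.826, -0.564, 0.0], [-0.564, -0.826, 0.0], [-0.0, -0.0, -1.0]]
wrist_force: [-0.3, -0.3, 0.0]
width: 0.088
time: 6.18
ee_pos: [0.6199, -0.2089, -0.0003]
ee_rot: [[1.0, -0.001, -0.004], [-0.001, -1.0, 0.001], [-0.004, -0.001, -1.0]]
wrist_force: [-0.8, -0.8, 0.1]
width: 0.0877
time: 6.85
ee_pos: [0.6219, -0.2092, 0.003]
ee_rot: [[1.0, -0.001, 0.0], [-0.001, -1.0, -0.0], [0.0, 0.0, -1.0]]
wrist_force: [-0.2, -0.0, -0.1]
width: 0.0378
time: 7.18
ee_pos: [0.6218, -0.2092, 0.0026]
ee_rot: [[1.0, -0.001, -0.0], [-0.001, -1.0, 0.0], [-0.0, -0.0, -1.0]]
wrist_force: [0.2, -0.3, 0.1]
width: 0.0108
```

The jaws closed to 11 mm with nothing between them. Looking.

```bash
python3 - <<'E'
from h import *
from bench import eyes
wrist(['tape'],'w3')
for n in ('scene','side'): blobs(eyes.camera(n),'tape')
c=eyes.camera('side');cv2.imwrite('pics/s3.png',cv2.resize(c['image'][220:420,240:480],None,fx=2.5,fy=2.5))
E
```

```text
tcp [ 621.8 -209.2    2.6] yaw -0.1 t 7.1833
tape px [324. 266.] 3671 xy 622.1 -201.9 size 50 x 37 longaxis -4.8 z 3.6..17.9
tape px [319. 320.] 886 xy 619.8 -221.3 size 25 x 13 longaxis 89.9 z 1.4..18.3
tape px [245. 223.] 60 xy 627.2 -200.2 size 43 x 29 longaxis -38.5 z 12.4..20.3
tape px [356. 351.] 85 xy 607.1 -214.8 size 42 x 17 longaxis -72.3 z 15.1..19.9
```

View pics/w3.png

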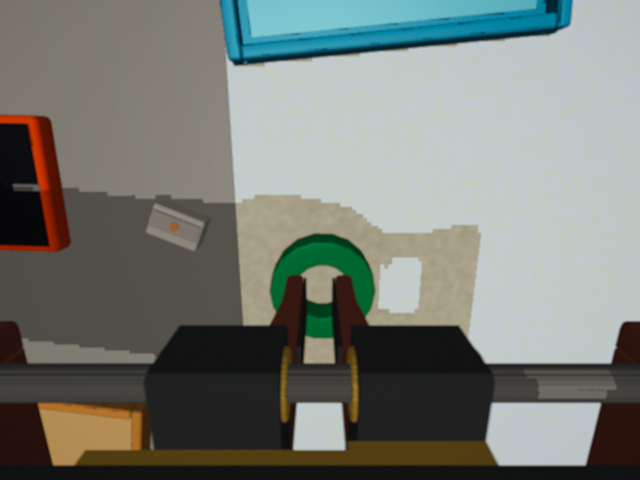

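View pics/s3.png

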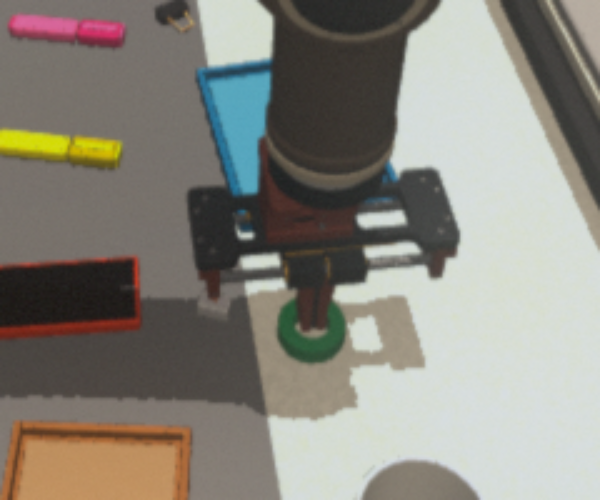

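In both views the closed fingers appear at the centre of the ring: wrist (320,290), side crop (312,325). The tape has not moved, so the fingers seem to have passed either over the ring or through it. I'll check the true tip height in the depth data.

```bash
python3 -m handwheel '[[0,0,0,0,0,0],[0,0,0,0,0,0]]'; python3 -m handwheel '[[0,0,-0.05,0,0,0],[0,0,-0.1,0,0,0],[0,0,-0.15,0,0,0],[0,0,-0.15,0,0,0],[0,0,-0.15,0,0,0]]'
python3 - <<'E'
from h import *
from bench import eyes,monitor
s=monitor.read_state();p0=s['ee_pos'];print(p0,s['width'])
for n in ('scene','side'):
    c=eyes.camera(n);P=cloud(c);q=P.reshape(-1,3);g=c['image'].reshape(-1,3).astype(int)
    k=(np.hypot(q[:,0]-p0[0],q[:,1]-p0[1])<.025)&(q[:,2]<.12)&(q[:,2]>.022)
    print(n,k.sum(),np.sort(q[k][:,2])[:8],q[k].mean(0)); blobs(c,'tape')
E
```

```text
time: 7.55
ee_pos: [0.6218, -0.2092, 0.0026]
ee_rot: [[1.0, -0.001, -0.0], [-0.001, -1.0, -0.0], [-0.0, 0.0, -1.0]]
wrist_force: [-0.6, -0.4, -0.0]
width: 0.0004
time: 7.97
ee_pos: [0.6226, -0.2094, 0.0638]
ee_rot: [[1.0, -0.002, 0.002], [-0.001, -1.0, -0.001], [0.002, 0.001, -1.0]]
wrist_force: [-0.2, -0.0, -0.3]
width: 0.0003
[ 0.62261959 -0.20940893  0.06383356] 0.0002508770019365892
scene 91 [0.02200143 0.02201021 0.02230799 0.02246797 0.0227835  0.02376064
 0.02386416 0.08502545] [ 0.62422238 -0.20242936  0.09631188]
tape px [246. 220.] 99 xy 622.3 -206.6 size 46 x 42 longaxis 51.8 z 12.6..20.7
side 165 [0.08219411 0.08256192 0.083086   0.08448423 0.08481005 0.08493108
 0.08523836 0.0853178 ] [ 0.61919402 -0.21706098  0.10162786]
```

The depth data puts the real fingertips at z≈83 mm while the reported TCP is at 64 mm, so the fingers end about 19 mm short of it. They closed above the ring. I'll check this with the wrist depth before relying on it.

```bash
python3 - <<'E'
from h import *
from bench import env
print(env.tcp_to_grasp,[a for a in dir(env) if a[0]!='_'])
s,c,T=wrist(['tape'])
P=cloud(c,c['tool_from_camera']).reshape(-1,3)
k=(abs(P[:,0])<.03)&(abs(P[:,1])<.03)&(P[:,2]>-.09)&(P[:,2]<.03)
print('finger tool z max',k.sum(),np.sort(P[k][:,2])[-5:]*1e3)
E
```

```text
0.0187 ['Unreachable', 'finish_job', 'tcp_to_grasp']
tcp [ 621.2 -209.    61.8] yaw -0.1 t 8.0667
tape px [323. 246.] 3245 xy 621.8 -206.2 size 49 x 45 longaxis -6.0 z 1.7..18.0
finger tool z max 2849 [-18.60898029 -18.35869419 -18.09215138 -17.87697853 -17.85391653]
```

Both sensors agree that the tips sit about 18.5 mm behind the reported TCP. I'll use TCP z ≈ -14 for a desk grasp and watch the force on the way down.

```bash
python3 -m handwheel '[[0,0,0,0,0,0],[0,0,0,0,0,0],[0,0,0,0,0,0],[0,0,0,0,0,0],[0,0,0,0,0,0],[0,0,0,0,0,0],[0,0,0,0,0,0],[0,0,0,0,0,0]]' -1
python3 -m handwheel '[[0,0,0.05,0,0,0],[0,0,0.1,0,0,0],[0,0,0.13,0,0,0],[0,0,0.16,0,0,0],[0,0,0.17,0,0,0],[0,0,0.18,0,0,0],[0,0,0.19,0,0,0],[0,0,0.19,0,0,0]]'
python3 -m handwheel '[[0,0,0,0,0,0],[0,0,0,0,0,0],[0,0,0,0,0,0],[0,0,0,0,0,0],[0,0,0,0,0,0],[0,0,0,0,0,0],[0,0,0,0,0,0],[0,0,0,0,0,0]]' 1 20
```

```text
time: 8.78
ee_pos: [0.6218, -0.2091, 0.0627]
ee_rot: [[1.0, -0.001, 0.0], [-0.001, -1.0, -0.0], [0.0, 0.0, -1.0]]
wrist_force: [-1.0, -0.7, -0.2]
width: 0.0503
time: 9.45
ee_pos: [0.6218, -0.2092, -0.0135]
ee_rot: [[1.0, -0.001, -0.0], [-0.001, -1.0, -0.0], [-0.0, 0.0, -1.0]]
wrist_force: [0.3, -0.2, 1.1]
width: 0.0878
time: 10.12
ee_pos: [0.622, -0.2092, -0.0131]
ee_rot: [[1.0, -0.001, 0.0], [-0.001, -1.0, -0.0], [0.0, 0.0, -1.0]]
wrist_force: [-0.4, 0.8, 1.9]
width: 0.0516
```

The tape is held at 51.6 mm. Carrying it to the wooden tray.

```bash
python3 -m handwheel '[[0,0,-0.08,0,0,0],[-0.06,0.06,-0.15,0,0,0],[-0.13,0.13,-0.15,0,0,0],[-0.2,0.2,-0.15,0,0,0],[-0.27,0.27,-0.15,0,0,0],[-0.34,0.34,-0.15,0,0,0],[-0.41,0.41,-0.15,0,0,0],[-0.445,0.441,-0.15,0,0,0]]'
python3 -m handwheel '[[0,0,0,0,0,0],[0,0,0,0,0,0],[0,0,0.06,0,0,0],[0,0,0.11,0,0,0],[0,0,0.135,0,0,0],[0,0,0.135,0,0,0],[0,0,0.135,0,0,0]]'
python3 -m handwheel '[[0,0,0,0,0,0],[0,0,0,0,0,0],[0,0,0,0,0,0]]' -0.5
python3 -m handwheel '[[0,0,-0.07,0,0,0],[0,0,-0.15,0,0,0],[0,0,-0.25,0,0,0],[0,0,-0.35,0,0,0],[0,0,-0.35,0,0,0],[0,0,-0.35,0,0,0]]' -1
python3 - <<'E'
from h import *
s,c,T=wrist(['tape'],'w4');rect(c,T,'wood',.014)
go(626,240,140,-90)
E
```

```text
time: 10.78
ee_pos: [0.4386, -0.3899, 0.0466]
ee_rot: [[1.0, -0.007, -0.002], [-0.007, -1.0, -0.002], [-0.002, 0.002, -1.0]]
wrist_force: [0.4, -0.4, -1.1]
width: 0.0518
time: 11.37
ee_pos: [0.4444, -0.3841, -0.0076]
ee_rot: [[1.0, 0.0, -0.0], [0.0, -1.0, 0.001], [-0.0, -0.001, -1.0]]
wrist_force: [0.2, -0.3, 0.5]
width: 0.0518
time: 11.62
ee_pos: [0.4442, -0.3856, -0.0064]
ee_rot: [[1.0, -0.001, 0.001], [-0.001, -1.0, -0.001], [0.001, 0.001, -1.0]]
wrist_force: [-0.4, 0.4, -0.1]
width: 0.065
time: 12.12
ee_pos: [0.4451, -0.3866, 0.1362]
ee_rot: [[1.0, -0.002, 0.005], [-0.002, -1.0, -0.004], [0.005, 0.004, -1.0]]
wrist_force: [-0.1, 0.8, -0.2]
width: 0.0878
tcp [ 445.1 -386.6  136.2] yaw -0.1 t 12.1167
tape px [317. 221.] 2235 xy 442.3 -384.4 size 50 x 49 longaxis -89.5 z 6.5..22.0
wood 8550 px xy 448.1 -350.0 size 154 x 125 longaxis 81.4
go 626 240 140 -90 : [ 0.4526 -1.5651 -0.0167] [-2.00e-04 -2.00e-03  9.99e-01]
```

The tape is flat in the tray (top at 22 mm). Next is the eraser, passing over the middle at 140 mm.

```bash
python3 -m handwheel '[[0.025,-0.1,0,0,0,0.07],[0.05,-0.2,0,0,0,0.14],[0.075,-0.3,0,0,0,0.21],[0.1,-0.4,0,0,0,0.28],[0.125,-0.5,0,0,0,0.35],[0.15,-0.6,0,0,0,0.42],[0.175,-0.7,0,0,0,0.49],[0.2,-0.8,0,0,0,0.56]]'
python3 -c "
from h import *
go(600,240,140,-90)"
```

```text
time: 12.83
ee_pos: [0.5221, -0.0673, 0.1313]
ee_rot: [[0.636, -0.772, -0.002], [-0.772, -0.636, 0.0], [-0.002, 0.002, -1.0]]
wrist_force: [0.9, -0.2, 0.0]
width: 0.0876
go 600 240 140 -90 : [-0.4693 -0.6387 -0.0223] [0.0015 0.0006 0.4387]
```

```bash
python3 -m handwheel '[[-0.058,-0.08,0,0,0,0.07],[-0.117,-0.16,0,0,0,0.14],[-0.175,-0.24,0,0,0,0.21],[-0.234,-0.32,0,0,0,0.28],[-0.29,-0.4,0,0,0,0.35],[-0.35,-0.48,0,0,0,0.42],[-0.41,-0.56,0,0,0,0.44],[-0.47,-0.639,-0.02,0,0,0.44]]'
python3 -m handwheel '[[0,0,0,0,0,0],[0,0,0,0,0,0]]'
python3 - <<'E'
from h import *
s,c,T=wrist(['blue'],'w5')
# eraser: blue sleeve or white, by height
P=cloud(c,T);k=(P[...,2]>.009)&(P[...,2]<.02)&(abs(P[...,0]-.63)<.06)&(abs(P[...,1]-.237)<.05)
n,l,st,ce=cv2.connectedComponentsWithStats(k.astype(np.uint8));i=1+np.argmax(st[1:,4]);q=P[l==i]
print(st[i],cv2.minAreaRect((q[:,:2]*1000).astype(np.float32)))
E
```

```text
time: 13.5
ee_pos: [0.5974, 0.24, 0.1374]
ee_rot: [[0.001, -1.0, -0.005], [-1.0, -0.001, -0.003], [0.003, 0.005, -1.0]]
wrist_force: [-0.1, -0.2, -0.6]
width: 0.088
time: 13.67
ee_pos: [0.5978, 0.2418, 0.1387]
ee_rot: [[0.008, -1.0, -0.002], [-1.0, -0.008, -0.0], [0.0, 0.002, -1.0]]
wrist_force: [-0.9, -0.7, 0.2]
width: 0.0879
tcp [597.8 241.8 138.7] yaw -89.5 t 13.6667
[ 310  129   43   76 2087] ((641.4488525390625, 232.29385375976562), (24.251327514648438, 58.192298889160156), 78.28692626953125)
```

View pics/w5.png

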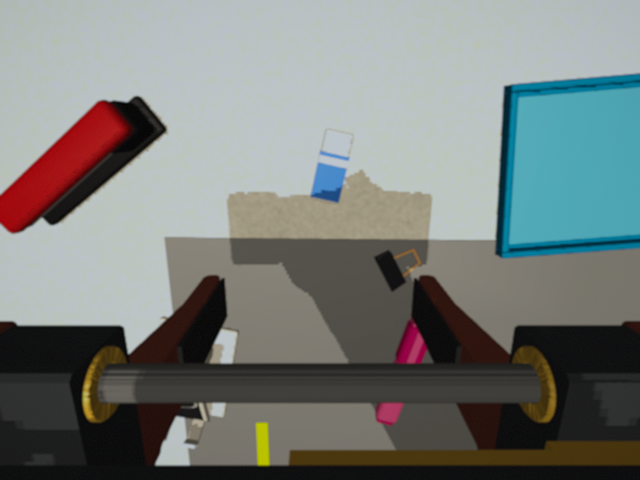

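The eraser is at pixel (332,165), which is (641,232) with heading -11.7° and size 58 x 24. Computing the grasp moves.

```bash
python3 -c "
from h import *
go(641.5,232.3,-14,-101.7)"
```

```text
go 641.5 232.3 -14 -101.7 : [ 0.0166 -0.1094  0.3816] [ 0.0015 -0.0012  0.1334]
```

```bash
python3 -m handwheel '[[0.017,-0.06,0.05,0,0,0.07],[0.017,-0.109,0.12,0,0,0.133],[0.017,-0.109,0.2,0,0,0.133],[0.017,-0.109,0.28,0,0,0.133],[0.017,-0.109,0.34,0,0,0.133],[0.017,-0.109,0.37,0,0,0.133],[0.017,-0.109,0.38,0,0,0.133],[0.017,-0.109,0.38,0,0,0.133]]'
python3 -m handwheel '[[0,0,0,0,0,0],[0,0,0,0,0,0],[0,0,0,0,0,0],[0,0,0,0,0,0],[0,0,0,0,0,0],[0,0,0,0,0,0],[0,0,0,0,0,0],[0,0,0,0,0,0]]' 1 15
python3 -m handwheel '[[0,0,0,0,0,0],[0,0,0,0,0,0],[0,0,0,0,0,0],[0,0,0,0,0,0],[0,0,0,0,0,0],[0,0,0,0,0,0]]'
python3 -c "
from h import *
x,y=448.5,-348.5
go(x+.151*38,y+.988*38,70,-98.7)"
```

```text
time: 14.38
ee_pos: [0.6424, 0.2304, -0.0121]
ee_rot: [[-0.206, -0.979, -0.002], [-0.979, 0.206, -0.001], [0.002, 0.001, -1.0]]
wrist_force: [0.7, 0.3, 0.5]
width: 0.0877
time: 15.05
ee_pos: [0.6428, 0.2321, -0.0112]
ee_rot: [[-0.204, -0.979, 0.0], [-0.979, 0.204, 0.0], [-0.0, -0.0, -1.0]]
wrist_force: [0.3, -1.0, -0.2]
width: 0.0379
time: 15.55
ee_pos: [0.6428, 0.2321, -0.0114]
ee_rot: [[-0.204, -0.979, -0.0], [-0.979, 0.204, -0.0], [0.0, 0.0, -1.0]]
wrist_force: [-0.6, -0.5, -0.9]
width: 0.0235
go 454.238 -310.956 70 -98.7 : [ 1.4252  0.1843 -0.2034] [ 0.     -0.     -0.0342]
```

```bash
python3 -m handwheel '[[0,0,-0.1,0,0,0],[0.06,0,-0.18,0,0,0],[0.15,0.02,-0.2,0,0,0],[0.25,0.03,-0.2,0,0,0],[0.35,0.05,-0.2,0,0,-0.034],[0.45,0.06,-0.2,0,0,-0.034],[0.55,0.08,-0.2,0,0,-0.034],[0.65,0.09,-0.2,0,0,-0.034]]'
python3 -m handwheel '[[0.1,0.01,0,0,0,0],[0.2,0.02,0,0,0,0],[0.3,0.03,0,0,0,0],[0.4,0.04,0,0,0,0],[0.5,0.05,0,0,0,0],[0.6,0.06,0,0,0,0],[0.7,0.06,0,0,0,0],[0.76,0.06,0,0,0,0]]'
python3 -m handwheel '[[0,0,0,0,0,0],[0,0,0,0,0,0],[0,0,0,0,0,0]]'
python3 -c "
from h import *
x,y=448.5,-348.5
go(x+.151*38,y+.988*38,-8,-98.7)"
```

```text
time: 16.22
ee_pos: [0.5532, -0.0166, 0.0689]
ee_rot: [[-0.151, -0.988, 0.0], [-0.988, 0.151, 0.0], [-0.0, -0.0, -1.0]]
wrist_force: [0.5, -0.1, 0.2]
width: 0.0236
time: 16.88
ee_pos: [0.4828, -0.317, 0.0691]
ee_rot: [[-0.156, -0.988, 0.0], [-0.988, 0.156, -0.002], [0.002, -0.001, -1.0]]
wrist_force: [0.7, -0.2, -0.0]
width: 0.0235
time: 17.13
ee_pos: [0.4849, -0.3109, 0.0685]
ee_rot: [[-0.151, -0.989, 0.0], [-0.989, 0.151, 0.001], [-0.001, 0.0, -1.0]]
wrist_force: [0.3, 0.5, -0.7]
width: 0.0239
go 454.238 -310.956 -8 -98.7 : [0.012  0.0758 0.1913] [0.0001 0.0006 0.0002]
```

```bash
python3 -m handwheel '[[0.012,0.076,0,0,0,0],[0.012,0.076,0.07,0,0,0],[0.012,0.076,0.13,0,0,0],[0.012,0.076,0.17,0,0,0],[0.012,0.076,0.187,0,0,0],[0.012,0.076,0.187,0,0,0],[0.012,0.076,0.187,0,0,0]]'
python3 -m handwheel '[[0,0,0,0,0,0],[0,0,0,0,0,0],[0,0,0,0,0,0],[0,0,0,0,0,0]]' 0.2
python3 -m handwheel '[[0,0,-0.07,0,0,0],[0,0,-0.15,0,0,0],[0,0,-0.23,0,0,0],[0,0,-0.3,0,0,0],[-0.1,0,-0.36,0,0,0],[-0.2,0,-0.36,0,0,0],[-0.2,0,-0.36,0,0,0],[-0.2,0,-0.36,0,0,0]]' -1
python3 - <<'E'
from h import *
s,c,T=wrist(['tape','blue'],'w6')
go(433.5,60,140,-104)
E
```

```text
time: 17.72
ee_pos: [0.4546, -0.311, -0.0059]
ee_rot: [[-0.15, -0.989, 0.0], [-0.989, 0.15, 0.0], [-0.0, -0.0, -1.0]]
wrist_force: [-0.3, -0.1, -0.2]
width: 0.024
time: 18.05
ee_pos: [0.4543, -0.3123, -0.0056]
ee_rot: [[-0.152, -0.988, 0.001], [-0.988, 0.152, -0.0], [0.0, -0.001, -1.0]]
wrist_force: [-0.2, -0.1, 0.7]
width: 0.0351
time: 18.72
ee_pos: [0.4671, -0.2303, 0.1387]
ee_rot: [[-0.147, -0.989, 0.002], [-0.989, 0.147, 0.001], [-0.001, -0.002, -1.0]]
wrist_force: [-0.6, -0.7, -0.2]
width: 0.0849
tcp [ 467.1 -230.3  138.7] yaw -98.4 t 18.7167
tape px [506. 223.] 2635 xy 443.0 -384.2 size 52 x 51 longaxis -59.7 z 3.6..22.1
go 433.5 60 140 -104 : [-0.7103  0.1903 -0.0045] [-0.0005 -0.      0.0602]
```

View pics/w6.png

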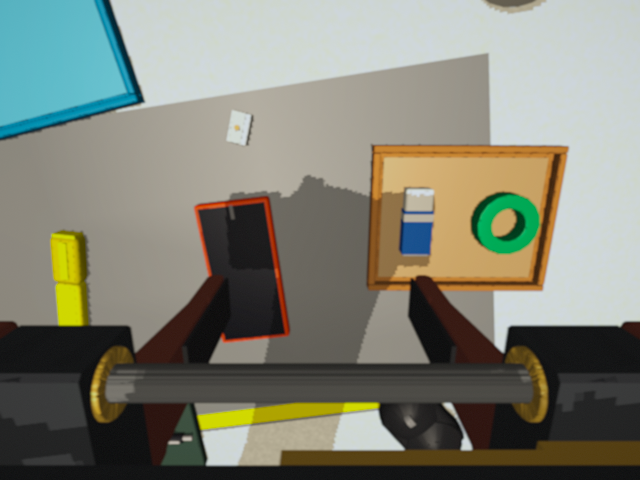

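The eraser (417,221) and the tape (506,223) are flat in the wooden tray. The yellow highlighter is next.

```bash
python3 -c "
from h import *
go(433.5,-1.5,-13,-103.5)"
```

```text
go 433.5 -1.5 -13 -103.5 : [-0.5583  0.1676  0.378 ] [-0.0005 -0.      0.0546]
```

```bash
python3 -m handwheel '[[-0.09,0.03,0,0,0,0.05],[-0.18,0.06,0,0,0,0.055],[-0.27,0.09,0,0,0,0.055],[-0.36,0.12,0,0,0,0.055],[-0.45,0.14,0.05,0,0,0.055],[-0.54,0.167,0.1,0,0,0.055],[-0.558,0.167,0.18,0,0,0.055],[-0.558,0.167,0.25,0,0,0.055]]' -1
python3 -m handwheel '[[0,0,0.05,0,0,0],[0,0,0.09,0,0,0],[0,0,0.115,0,0,0],[0,0,0.127,0,0,0],[0,0,0.127,0,0,0]]'
python3 -m handwheel '[[0,0,0,0,0,0],[0,0,0,0,0,0],[0,0,0,0,0,0],[0,0,0,0,0,0],[0,0,0,0,0,0],[0,0,0,0,0,0],[0,0,0,0,0,0],[0,0,0,0,0,0]]' 1 15
python3 -m handwheel '[[0,0,0,0,0,0],[0,0,0,0,0,0],[0,0,0,0,0,0],[0,0,0,0,0,0],[0,0,0,0,0,0],[0,0,0,0,0,0]]'
python3 -c "
from h import *
go(644.7-28,-3.8-2.5,60,5)"
```

```text
time: 19.43
ee_pos: [0.4343, -0.0004, 0.0369]
ee_rot: [[-0.233, -0.972, 0.002], [-0.972, 0.233, 0.001], [-0.001, -0.001, -1.0]]
wrist_force: [0.9, -0.6, -0.2]
width: 0.0879
time: 19.85
ee_pos: [0.4331, -0.0035, -0.0141]
ee_rot: [[-0.238, -0.971, -0.002], [-0.971, 0.238, -0.001], [0.001, 0.002, -1.0]]
wrist_force: [-0.1, -0.4, -0.2]
width: 0.0878
time: 20.52
ee_pos: [0.4339, -0.0022, -0.0128]
ee_rot: [[-0.236, -0.972, 0.0], [-0.972, 0.236, 0.0], [-0.0, -0.0, -1.0]]
wrist_force: [0.4, 0.4, -0.1]
width: 0.038
time: 21.02
ee_pos: [0.4339, -0.0022, -0.0129]
ee_rot: [[-0.236, -0.972, 0.0], [-0.972, 0.236, 0.0], [-0.0, -0.0, -1.0]]
wrist_force: [-0.1, 0.5, 1.1]
width: 0.0238
go 616.7 -6.3 60 5 : [-0.098  -0.4466 -0.1823] [-1.0000e-04 -0.0000e+00 -1.2074e+00]
```

```bash
python3 -m handwheel '[[0,0,-0.1,0,0,0],[-0.01,-0.04,-0.18,0,0,-0.07],[-0.03,-0.14,-0.18,0,0,-0.14],[-0.05,-0.24,-0.18,0,0,-0.21],[-0.08,-0.34,-0.18,0,0,-0.28],[-0.098,-0.44,-0.18,0,0,-0.35],[-0.098,-0.446,-0.18,0,0,-0.42],[-0.098,-0.446,-0.18,0,0,-0.49]]'
python3 -m handwheel '[[0,0,0,0,0,-0.07],[0,0,0,0,0,-0.14],[0,0,0,0,0,-0.21],[0,0,0,0,0,-0.28],[0,0,0,0,0,-0.35],[0,0,0,0,0,-0.42],[0,0,0,0,0,-0.49],[0,0,0,0,0,-0.56]]'
python3 -m handwheel '[[0,0,0,0,0,-0.07],[0,0,0,0,0,-0.14],[0,0,0,0,0,-0.158],[0,0,0,0,0,-0.158],[0,0,0,0,0,-0.158]]'
python3 - <<'E'
from h import *
s,c,T=wrist([]);rect(c,T,'pentray',.014)
go(644.7-28,-3.8-2.5,-7,5)
E
```

```text
time: 21.68
ee_pos: [0.6184, -0.0066, 0.0581]
ee_rot: [[0.511, -0.86, 0.0], [-0.86, -0.511, 0.0], [-0.0, -0.0, -1.0]]
wrist_force: [-0.8, 0.0, 1.0]
width: 0.0239
time: 22.35
ee_pos: [0.6162, -0.0065, 0.0587]
ee_rot: [[0.988, -0.154, -0.001], [-0.154, -0.988, -0.0], [-0.001, 0.0, -1.0]]
wrist_force: [-0.5, -0.2, 0.2]
width: 0.024
time: 22.77
ee_pos: [0.6163, -0.0065, 0.0588]
ee_rot: [[0.996, 0.085, -0.0], [0.085, -0.996, 0.0], [-0.0, -0.0, -1.0]]
wrist_force: [-0.2, -0.1, 0.1]
width: 0.0239
tcp [616.3  -6.5  58.8] yaw 4.9 t 22.7667
pentray 35152 px xy 642.9 2.0 size 175 x 140 longaxis -84.9
go 616.7 -6.3 -7 5 : [ 0.0009 -0.0002  0.1648] [-0.      0.0001 -0.0014]
```

```bash
python3 -m handwheel '[[0,0,0.06,0,0,0],[0,0,0.11,0,0,0],[0,0,0.15,0,0,0],[0,0,0.165,0,0,0],[0,0,0.165,0,0,0],[0,0,0.165,0,0,0]]'
python3 -m handwheel '[[0,0,0,0,0,0],[0,0,0,0,0,0],[0,0,0,0,0,0],[0,0,0,0,0,0]]' 0.2
python3 -m handwheel '[[0,0,-0.06,0,0,0],[0,0,-0.13,0,0,0],[0,0,-0.2,0,0,0],[0,0,-0.27,0,0,0.07],[0,0,-0.27,0,0,0.14],[0,0,-0.27,0,0,0.21],[0,0,-0.27,0,0,0.28],[0,0,-0.27,0,0,0.35]]' -1
python3 -c "
from h import *
go(435,160,120,-104.5)"
```

```text
time: 23.32
ee_pos: [0.6167, -0.0061, -0.0066]
ee_rot: [[0.996, 0.087, 0.0], [0.087, -0.996, 0.0], [0.0, -0.0, -1.0]]
wrist_force: [-0.1, -0.8, -0.2]
width: 0.0237
time: 23.65
ee_pos: [0.6168, -0.0064, -0.0063]
ee_rot: [[0.996, 0.088, 0.001], [0.088, -0.996, -0.0], [0.001, 0.0, -1.0]]
wrist_force: [0.0, 0.4, 0.0]
width: 0.0351
time: 24.32
ee_pos: [0.6166, -0.0064, 0.1017]
ee_rot: [[0.893, -0.45, 0.001], [-0.45, -0.893, 0.0], [0.001, -0.0, -1.0]]
wrist_force: [0.0, 0.2, 0.7]
width: 0.0846
go 435 160 120 -104.5 : [-0.5927 -0.1669 -0.0461] [-6.000e-04 -3.000e-04  8.636e-01]
```

```bash
python3 -m handwheel '[[-0.09,-0.025,-0.02,0,0,0.07],[-0.18,-0.05,-0.04,0,0,0.14],[-0.27,-0.075,-0.046,0,0,0.21],[-0.36,-0.1,-0.046,0,0,0.28],[-0.45,-0.125,-0.046,0,0,0.35],[-0.54,-0.15,-0.046,0,0,0.42],[-0.593,-0.167,-0.046,0,0,0.49],[-0.593,-0.167,-0.046,0,0,0.56]]'
python3 -m handwheel '[[0,0,0,0,0,0.07],[0,0,0,0,0,0.14],[0,0,0,0,0,0.21],[0,0,0,0,0,0.28],[0,0,0,0,0,0.304],[0,0,0,0,0,0.304],[0,0,0,0,0,0.304]]'
python3 - <<'E'
from h import *
s,c,T=wrist(['pink'],'w7');rect(c,T,'pink',.016)
go(443.5,160,-13,-104.5)
E
```

```text
time: 24.98
ee_pos: [0.4303, 0.1629, 0.12]
ee_rot: [[0.228, -0.974, -0.0], [-0.974, -0.228, 0.001], [-0.001, 0.0, -1.0]]
wrist_force: [0.5, 0.8, -0.2]
width: 0.0875
time: 25.57
ee_pos: [0.4338, 0.1593, 0.1197]
ee_rot: [[-0.244, -0.97, 0.001], [-0.97, 0.244, 0.0], [-0.0, -0.0, -1.0]]
wrist_force: [0.4, -0.3, 0.5]
width: 0.0877
tcp [433.8 159.3 119.7] yaw -104.1 t 25.5667
pink px [314. 214.] 3411 xy 442.8 159.9 size 111 x 23 longaxis -14.3 z -0.8..15.7
pink 3411 px xy 443.7 159.8 size 110 x 23 longaxis -14.2
go 443.5 160 -13 -104.5 : [-0.0077 -0.0229  0.3316] [-0.0002  0.0001  0.0045]
```

```bash
python3 -m handwheel '[[-0.008,-0.023,0.08,0,0,0],[-0.008,-0.023,0.16,0,0,0],[-0.008,-0.023,0.24,0,0,0],[-0.008,-0.023,0.29,0,0,0],[-0.008,-0.023,0.32,0,0,0],[-0.008,-0.023,0.332,0,0,0],[-0.008,-0.023,0.332,0,0,0]]'
python3 -m handwheel '[[0,0,0,0,0,0],[0,0,0,0,0,0],[0,0,0,0,0,0],[0,0,0,0,0,0],[0,0,0,0,0,0],[0,0,0,0,0,0],[0,0,0,0,0,0],[0,0,0,0,0,0]]' 1 15
python3 -m handwheel '[[0,0,0,0,0,0],[0,0,0,0,0,0],[0,0,0,0,0,0],[0,0,0,0,0,0],[0,0,0,0,0,0],[0,0,0,0,0,0]]'
python3 -c "
from h import *
go(644.7+28,-3.8+2.5,60,5)"
```

```text
time: 26.2
ee_pos: [0.4429, 0.1598, -0.0142]
ee_rot: [[-0.245, -0.97, -0.002], [-0.97, 0.245, -0.001], [0.001, 0.002, -1.0]]
wrist_force: [-0.7, 0.4, 0.4]
width: 0.0878
time: 26.87
ee_pos: [0.4436, 0.16, -0.0132]
ee_rot: [[-0.245, -0.969, 0.0], [-0.969, 0.245, 0.0], [-0.0, -0.0, -1.0]]
wrist_force: [-0.9, -0.4, 0.4]
width: 0.0379
time: 27.37
ee_pos: [0.4435, 0.16, -0.0134]
ee_rot: [[-0.245, -0.969, -0.0], [-0.969, 0.245, 0.0], [-0.0, 0.0, -1.0]]
wrist_force: [-1.3, -0.2, -0.0]
width: 0.0238
go 672.7 -1.2999999999999998 60 5 : [ 0.2503 -0.6544 -0.1834] [-0.      0.     -1.2134]
```

```bash
python3 -m handwheel '[[0,0,-0.1,0,0,0],[0.03,-0.08,-0.15,0,0,-0.07],[0.065,-0.17,-0.184,0,0,-0.14],[0.1,-0.26,-0.184,0,0,-0.21],[0.135,-0.35,-0.184,0,0,-0.28],[0.17,-0.44,-0.184,0,0,-0.35],[0.205,-0.54,-0.184,0,0,-0.42],[0.25,-0.63,-0.184,0,0,-0.49]]'
python3 -m handwheel '[[0,0,0,0,0,-0.07],[0,0,0,0,0,-0.14],[0,0,0,0,0,-0.21],[0,0,0,0,0,-0.28],[0,0,0,0,0,-0.35],[0,0,0,0,0,-0.42],[0,0,0,0,0,-0.49],[0,0,0,0,0,-0.56]]'
python3 -m handwheel '[[0,0,0,0,0,-0.07],[0,0,0,0,0,-0.14],[0,0,0,0,0,-0.163],[0,0,0,0,0,-0.163],[0,0,0,0,0,-0.163]]'
python3 - <<'E'
from h import *
go(644.7+28,-3.8+2.5,-7.5,5)
E
```

```text
time: 28.03
ee_pos: [0.6649, 0.0006, 0.0603]
ee_rot: [[0.504, -0.864, 0.0], [-0.864, -0.504, 0.001], [-0.0, -0.001, -1.0]]
wrist_force: [1.5, 1.2, -0.4]
width: 0.0239
time: 28.7
ee_pos: [0.663, 0.001, 0.0599]
ee_rot: [[0.987, -0.163, -0.001], [-0.163, -0.987, -0.0], [-0.001, 0.0, -1.0]]
wrist_force: [0.2, -0.1, -0.6]
width: 0.0236
time: 29.12
ee_pos: [0.6631, 0.001, 0.0599]
ee_rot: [[0.996, 0.085, -0.001], [0.085, -0.996, 0.0], [-0.001, -0.0, -1.0]]
wrist_force: [-0.2, 0.2, -0.5]
width: 0.0241
go 672.7 -1.2999999999999998 -7.5 5 : [0.0236 0.0077 0.1686] [-0.0001  0.0003 -0.0016]
```

Now I'll place it, then rise high and head for the stand to look at it with empty jaws.

```bash
python3 -m handwheel '[[0.024,0.008,0.03,0,0,0],[0.024,0.008,0.09,0,0,0],[0.024,0.008,0.14,0,0,0],[0.024,0.008,0.16,0,0,0],[0.024,0.008,0.169,0,0,0],[0.024,0.008,0.169,0,0,0],[0.024,0.008,0.169,0,0,0]]'
python3 -m handwheel '[[0,0,0,0,0,0],[0,0,0,0,0,0],[0,0,0,0,0,0],[0,0,0,0,0,0]]' 0.2
python3 -m handwheel '[[0,0,-0.06,0,0,0],[0,0,-0.14,0,0,0],[0,0,-0.23,0,0,0.07],[0,0,-0.32,0,0,0.14],[0,0,-0.4,0,0,0.21],[0,0,-0.45,0,0,0.28],[0,0,-0.45,0,0,0.35],[0,0,-0.45,0,0,0.42]]' -1
python3 -c "
from h import *
go(400,365,190,-100)"
```

```text
time: 29.7
ee_pos: [0.6737, -0.0009, -0.0064]
ee_rot: [[0.996, 0.086, 0.001], [0.086, -0.996, 0.0], [0.001, -0.0, -1.0]]
wrist_force: [0.6, -0.9, -0.1]
width: 0.0239
time: 30.03
ee_pos: [0.6735, -0.0012, -0.0066]
ee_rot: [[0.996, 0.086, 0.001], [0.086, -0.996, -0.0], [0.001, 0.0, -1.0]]
wrist_force: [0.4, -0.3, -0.0]
width: 0.0354
time: 30.7
ee_pos: [0.6742, -0.001, 0.1753]
ee_rot: [[0.837, -0.547, 0.004], [-0.547, -0.837, 0.0], [0.003, -0.002, -1.0]]
wrist_force: [-0.5, -0.4, -1.0]
width: 0.0851
go 400 365 190 -100 : [-1.074  -0.3912 -0.0395] [-0.0026 -0.0011  0.7427]
```

```bash
python3 -m handwheel '[[-0.09,-0.03,-0.02,0,0,0.07],[-0.18,-0.06,-0.04,0,0,0.14],[-0.27,-0.1,-0.04,0,0,0.21],[-0.36,-0.13,-0.04,0,0,0.28],[-0.45,-0.16,-0.04,0,0,0.35],[-0.54,-0.2,-0.04,0,0,0.42],[-0.63,-0.23,-0.04,0,0,0.49],[-0.71,-0.26,-0.04,0,0,0.56]]'
python3 -c "
from h import *
go(400,365,190,-100)"
```

```text
time: 31.37
ee_pos: [0.489, 0.2421, 0.1892]
ee_rot: [[0.113, -0.994, 0.001], [-0.994, -0.113, 0.001], [-0.0, -0.001, -1.0]]
wrist_force: [1.1, 1.5, -0.1]
width: 0.0876
go 400 365 190 -100 : [-0.3305  0.1862 -0.002 ] [-0.0004  0.0004  0.1835]
```

```bash
python3 -m handwheel '[[-0.08,0.046,0,0,0,0.07],[-0.16,0.09,0,0,0,0.14],[-0.24,0.14,0,0,0,0.18],[-0.33,0.186,0,0,0,0.18],[-0.33,0.186,0,0,0,0.18],[-0.33,0.186,0,0,0,0.18],[-0.33,0.186,0,0,0,0.18]]'
python3 - <<'E'
from h import *
s,c,T=wrist([],'w8');pickle.dump((c,T),open('w8.pkl','wb'))
P=cloud(c,T);g=c['image'].max(2)
k=(P[...,0]>.37)&(P[...,0]<.50)&(P[...,1]>.32)&(P[...,1]<.42)&(P[...,2]>.02)&(P[...,2]<.09)&(g<75)
n,l,st,ce=cv2.connectedComponentsWithStats(k.astype(np.uint8));i=1+np.argmax(st[1:,4]);print(st[i]);q=P[l==i]
m=q.mean(0);nn=np.linalg.svd(q-m)[2][2];nn*=np.sign(nn[2])
for _ in range(2):
    q=q[abs((q-m)@nn)<.0025];m=q.mean(0);nn=np.linalg.svd(q-m)[2][2];nn*=np.sign(nn[2])
print(len(q),'m',m,'slope',np.degrees(np.arccos(nn[2])),'head',np.degrees(np.arctan2(-nn[1],-nn[0])))
# in-plane rectangle
h=-nn[:2]/np.linalg.norm(nn[:2]);ey=np.array([-h[1],h[0],0]);ex=np.cross(ey,nn)
uv=np.stack([(q-m)@ex,(q-m)@ey],-1)
(a,b),w,an=cv2.minAreaRect((uv*1000).astype(np.float32));print('rect',a,b,w,an);print('centre world',m+ex*a/1e3+ey*b/1e3)
E
```

```text
time: 31.95
ee_pos: [0.4016, 0.3622, 0.1887]
ee_rot: [[-0.163, -0.987, 0.0], [-0.987, 0.163, -0.0], [0.0, -0.001, -1.0]]
wrist_force: [0.4, -0.2, -0.3]
width: 0.088
tcp [401.6 362.2 188.7] yaw -99.4 t 31.95
[ 286  170   45   42 1343]
1343 m [0.42021811 0.368522   0.03225536] slope 34.81243962255402 head -11.497288098803278
rect 2.6090259552001953 0.04836845397949219 (38.64347457885742, 49.470855712890625) 89.41838073730469
centre world [0.42232685 0.36814244 0.03374483]
```

View pics/w8.png

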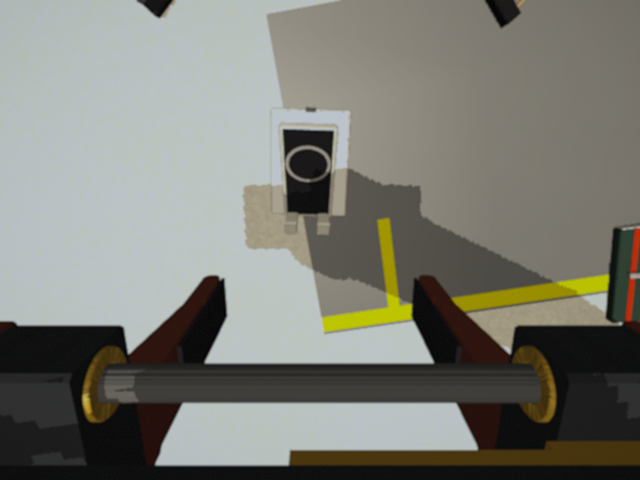

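The stand is seen from above: black rest at (283-335, 128-213), hooks at (292,226) and (323,228). I'll fit the whole rest rectangle, border included, from this same image.

```bash
python3 - <<'E'
from h import *
c,T=pickle.load(open('w8.pkl','rb'));P=cloud(c,T);g=c['image'].max(2)
b=np.zeros((480,640),bool);b[110:245,265:355]=1
nn=np.array([-.5594,.1138,.8210]);m=np.array([.4202,.3685,.0323])
for it in range(3):
    k=b&(abs((P-m)@nn)<.003)&(P[...,2]>.012)
    if it==0: k&=g<75
    q=P[k];m=q.mean(0);nn=np.linalg.svd(q-m)[2][2];nn*=np.sign(nn[2])
    print(len(q),'slope',np.degrees(np.arccos(nn[2])),'head',np.degrees(np.arctan2(-nn[1],-nn[0])))
h=-nn[:2]/np.linalg.norm(nn[:2]);ey=np.array([-h[1],h[0],0]);ex=np.cross(ey,nn)
n,l,st,ce=cv2.connectedComponentsWithStats(k.astype(np.uint8));i=1+np.argmax(st[1:,4]);q=P[l==i]
uv=np.stack([(q-m)@ex,(q-m)@ey],-1)*1e3
print('x',np.percentile(uv[:,0],[0,.5,1,99,99.5,100]).round(1),'y',np.percentile(uv[:,1],[0,.5,2,98,99.5,100]).round(1),st[i])
print(cv2.minAreaRect(uv.astype(np.float32)))
bk=g[l==i]<75;u=uv[bk];print('black x',np.percentile(u[:,0],[.5,99.5]),'y',np.percentile(u[:,1],[.5,99.5]),cv2.minAreaRect(u.astype(np.float32)))
# hooks: points above the plane by 15-25 mm near lower end
d=(P-m)@nn;k2=b&(d>.014)&(d<.03);q2=P[k2];w=np.stack([(q2-m)@ex,(q2-m)@ey,(q2-m)@nn],-1)*1e3
n,l,st,ce=cv2.connectedComponentsWithStats(k2.astype(np.uint8))
for i in range(1,n):
    if st[i,4]>15:
        q2=P[l==i];w=np.stack([(q2-m)@ex,(q2-m)@ey,(q2-m)@nn],-1)*1e3;print('hook',st[i],w.min(0).round(1),w.max(0).round(1))
print('m',m,'ex',ex,'ey',ey,'n',nn)
E
```

```text
3207 slope 34.99178296562059 head -11.436091848016087
4744 slope 34.75604255758276 head -11.310542435681418
4766 slope 34.72004675154148 head -11.278683007017737
x [-58.9 -55.8 -54.1  42.4  42.6  43.2] y [-23.  -22.7 -21.9  22.   22.7  23.1] [ 278  125   60   92 4766]
((-7.841098785400391, 0.053436279296875), (46.01444625854492, 102.08952331542969), 89.97518920898438)
black x [-52.10085385  40.67341018] y [-19.27050613  18.56090511] ((-6.761669158935547, -0.3806133270263672), (38.67806625366211, 96.03129577636719), 89.74724578857422)
hook [284 222  13  12 150] [-58.3   9.5  14.3] [-38.3  20.6  27. ]
hook [317 223  13  12 148] [-58.4 -20.4  20.6] [-38.3  -9.6  27. ]
m [0.44236525 0.36463543 0.04787603] ex [ 0.806071   -0.16075703  0.56956714] ey [0.19558129 0.98068749 0.        ] n [-0.55856737  0.11139668  0.82194481]
```

The rest fit agrees with the description: top edge, width, hooks and seat height of 60.8 mm. The seat is at (450.3, 363.1, 60.8), heading -11.3°, slope 34.8°. Now I'll fetch the phone.

```bash
python3 -c "
from h import *
go(429,-157.5,100,-91.7)"
```

```text
go 429 -157.5 100 -91.7 : [ 1.2686 -0.2799  0.2225] [-0.0003 -0.0004 -0.0866]
```

```bash
python3 -m handwheel '[[0.09,-0.02,0,0,0,-0.05],[0.19,-0.04,0,0,0,-0.087],[0.29,-0.06,0,0,0,-0.087],[0.39,-0.08,0,0,0,-0.087],[0.49,-0.1,0,0,0,-0.087],[0.59,-0.13,0,0,0,-0.087],[0.69,-0.15,0,0,0,-0.087],[0.79,-0.17,0,0,0,-0.087]]'
python3 -m handwheel '[[0.1,-0.01,0.03,0,0,0],[0.2,-0.02,0.06,0,0,0],[0.3,-0.03,0.1,0,0,0],[0.4,-0.04,0.15,0,0,0],[0.45,-0.04,0.2,0,0,0],[0.48,-0.043,0.22,0,0,0],[0.48,-0.043,0.22,0,0,0],[0.48,-0.043,0.22,0,0,0]]'
python3 - <<'E'
from h import *
s,c,T=wrist([],'w9');rect(c,T,'red',.012)
go(429,-157.5,-15.5,-91.7)
E
```

```text
time: 32.67
ee_pos: [0.4166, 0.0359, 0.189]
ee_rot: [[-0.031, -1.0, 0.001], [-1.0, 0.031, -0.0], [0.0, -0.001, -1.0]]
wrist_force: [0.5, -0.3, 0.4]
width: 0.0879
time: 33.33
ee_pos: [0.4278, -0.154, 0.1005]
ee_rot: [[-0.032, -0.999, -0.001], [-0.999, 0.032, 0.0], [-0.0, 0.001, -1.0]]
wrist_force: [0.2, 0.8, 0.6]
width: 0.088
tcp [ 427.8 -154.   100.5] yaw -91.8 t 33.3333
red 2116 px xy 346.1 -264.6 size 107 x 23 longaxis 42.9
go 429 -157.5 -15.5 -91.7 : [ 0.0115 -0.0016  0.2915] [-0.0001  0.0002  0.    ]
```

```bash
python3 -m handwheel '[[0.012,-0.002,0.08,0,0,0],[0.012,-0.002,0.16,0,0,0],[0.012,-0.002,0.22,0,0,0],[0.012,-0.002,0.26,0,0,0],[0.012,-0.002,0.28,0,0,0],[0.012,-0.002,0.29,0,0,0],[0.012,-0.002,0.292,0,0,0],[0.012,-0.002,0.292,0,0,0]]'
python3 -m handwheel '[[0,0,0,0,0,0],[0,0,0,0,0,0],[0,0,0,0,0,0],[0,0,0,0,0,0],[0,0,0,0,0,0],[0,0,0,0,0,0],[0,0,0,0,0,0],[0,0,0,0,0,0]]' 1 30
python3 -m handwheel '[[0,0,0,0,0,0],[0,0,0,0,0,0],[0,0,0,0,0,0]]'
python3 -m handwheel '[[0,0,-0.08,0,0,0],[0,0,-0.16,0,0,0],[0,0,-0.26,0,0,0],[0,0,-0.36,0,0,0],[0,0,-0.45,0,0,0],[0,0,-0.5,0,0,0],[0,0,-0.5,0,0,0],[0,0,-0.5,0,0,0]]'
python3 - <<'E'
from h import *
s,c,T=wrist([],'w10')
E
```

```text
time: 34.05
ee_pos: [0.4301, -0.1574, -0.0152]
ee_rot: [[-0.028, -1.0, 0.002], [-1.0, 0.028, -0.0], [0.0, -0.002, -1.0]]
wrist_force: [-0.0, -0.0, -0.6]
width: 0.0875
time: 34.72
ee_pos: [0.4295, -0.1577, -0.0157]
ee_rot: [[-0.028, -1.0, 0.001], [-1.0, 0.028, -0.0], [0.0, -0.001, -1.0]]
wrist_force: [-1.3, 0.6, 6.1]
width: 0.0637
time: 34.97
ee_pos: [0.4295, -0.1577, -0.0157]
ee_rot: [[-0.028, -1.0, 0.001], [-1.0, 0.028, -0.0], [0.0, -0.001, -1.0]]
wrist_force: [-1.3, 1.4, 6.3]
width: 0.0637
time: 35.63
ee_pos: [0.4294, -0.1577, 0.1844]
ee_rot: [[-0.028, -1.0, 0.002], [-1.0, 0.028, -0.001], [0.001, -0.002, -1.0]]
wrist_force: [0.5, 0.1, -1.7]
width: 0.0636
tcp [ 429.4 -157.7  184.4] yaw -91.6 t 35.6333
```

View pics/w10.png

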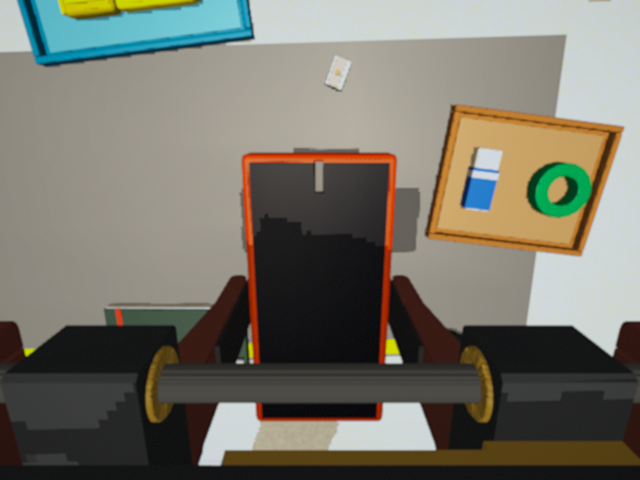

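The phone is held square between the fingers, corners (243,155) to (382,418), and the lift was clean. I'll measure its pose in the tool frame and work out the pre-insertion pose, 30 mm up the slope.

```bash
cat >> h.py <<'E'
EX=np.array([.8061,-.1608,.5696]);EY=np.array([.1956,.9807,0]);EN=np.cross(EX,EY);EN/=np.linalg.norm(EN);SEAT=np.array([.4503,.3631,.0608])
def gos(up,off,zc,yc=0,lat=0):
    "to phone centre at seat+up*EX+off*EN (mm); phone centre in tool frame = (.,yc,zc) mm"
    from bench import monitor
    s=monitor.read_state();R=np.array(s['ee_rot']);Rt=np.column_stack([-EY,-EX,-EN])
    p=SEAT+(up*EX+off*EN+lat*EY)/1e3-Rt@np.array([0,yc,zc])/1e3
    d=R.T@(p-s['ee_pos']);w=Ro.from_matrix(R.T@Rt).as_rotvec();print('gos',up,off,p.round(4),(d/.4).round(4),(w/(np.pi/2)).round(4))
E
python3 - <<'E'
from h import *
s,c,T=wrist([])
P=cloud(c,c['tool_from_camera']);b=np.zeros((480,640),bool);b[140:360,236:402]=1;b[360:410]=0
k=b&(P[...,2]>-.05)&(P[...,2]<.0)&(abs(P[...,0])<.034);q=P[k]*1e3
r=masks(c,'red');e=P[(r>0)&b&(P[...,2]>-.05)&(P[...,2]<0)&(P[...,1]<-.03)]*1e3
print('top edge y',np.percentile(e[:,1],[0,1,5]),'x',np.percentile(e[:,0],[0,1,99,100]))
i=abs(q[:,0])<25;A=np.c_[q[i][:,1],np.ones(i.sum())];print('z=a*y+b',np.linalg.lstsq(A,q[i][:,2],rcond=None)[0],np.median(q[i][:,2]))
f=P[400:425,270:370].reshape(-1,3)*1e3;f=f[(f[:,2]>-50)&(f[:,2]<0)];print('bottom y',f[:,1].max() if len(f) else None)
gos(30,6,-21.5)
gos(60,30,-21.5)
E
```

```text
tcp [ 428.6 -157.4  183.1] yaw -91.6 t 35.6833
top edge y [-64.89040392 -64.82736586 -64.66650384] x [-31.66041533 -31.21659514  31.98610059  32.39318202]
z=a*y+b [-5.69915249e-03 -2.72916139e+01] -27.214287455105403
bottom y 67.36424568844431
gos 30 6 [0.4831 0.3565 0.0651] [-1.2878 -0.1022  0.2935] [0.3864 0.0328 0.1041]
gos 60 30 [0.4939 0.3544 0.102 ] [-1.2833 -0.1291  0.2014] [0.3864 0.0328 0.1041]
```

```bash
python3 -m handwheel '[[-0.09,-0.01,0,0,0,0],[-0.19,-0.02,0,0.06,0.005,0.015],[-0.29,-0.03,0,0.12,0.01,0.03],[-0.39,-0.04,0,0.18,0.015,0.05],[-0.49,-0.05,0,0.24,0.02,0.065],[-0.59,-0.06,0,0.3,0.025,0.08],[-0.69,-0.07,0,0.36,0.03,0.097],[-0.79,-0.08,0,0.386,0.033,0.104]]'
python3 -c "
from h import *
gos(60,30,-21.2,1.2)"
```

```text
time: 36.4
ee_pos: [0.4558, 0.0557, 0.181]
ee_rot: [[-0.157, -0.886, 0.435], [-0.987, 0.127, -0.098], [0.032, -0.445, -0.895]]
wrist_force: [0.9, -0.7, -1.1]
width: 0.0634
gos 60 30 [0.4947 0.3542 0.1029] [-0.7582  0.0956  0.1438] [ 0.0914 -0.0049  0.0316]
```

```bash
python3 -m handwheel '[[-0.1,0.01,0,0.05,0,0.01],[-0.2,0.02,0,0.09,0,0.03],[-0.3,0.03,0,0.09,0,0.03],[-0.4,0.04,0,0.09,0,0.03],[-0.5,0.05,0,0.09,0,0.03],[-0.6,0.06,0,0.09,0,0.03],[-0.7,0.06,0,0.09,0,0.03],[-0.7,0.06,0,0.09,0,0.03]]'
python3 -m handwheel '[[0,0,0,0,0,0],[0,0,0,0,0,0],[0,0,0,0,0,0]]'
python3 -c "
from h import *
gos(60,30,-21.2,1.2)"
```

```text
time: 37.07
ee_pos: [0.4321, 0.1873, 0.2254]
ee_rot: [[-0.203, -0.806, 0.556], [-0.979, 0.172, -0.107], [-0.01, -0.566, -0.824]]
wrist_force: [0.0, 0.9, -1.8]
width: 0.0637
time: 37.32
ee_pos: [0.4316, 0.1877, 0.2248]
ee_rot: [[-0.198, -0.807, 0.557], [-0.98, 0.167, -0.105], [-0.008, -0.567, -0.824]]
wrist_force: [0.8, 1.2, -2.0]
width: 0.0636
gos 60 30 [0.4947 0.3542 0.1029] [-0.4367  0.115   0.2951] [ 0.0023  0.0036 -0.004 ]
```

It went less far than commanded, so I'll check the joints against their limits.

```bash
python3 -m handwheel '[[-0.05,0.015,0.04,0,0,0],[-0.1,0.03,0.08,0,0,0],[-0.15,0.04,0.12,0,0,0],[-0.2,0.05,0.16,0,0,0]]'; python3 -c "
from h import *
from bench import monitor
s=monitor.read_state();print(s['q'].round(3));print(s['time'])
gos(60,30,-21.2,1.2)"
```

```text
time: 37.65
ee_pos: [0.4204, 0.2072, 0.2228]
ee_rot: [[-0.184, -0.806, 0.562], [-0.983, 0.168, -0.08], [-0.03, -0.567, -0.823]]
wrist_force: [0.4, 0.9, -2.2]
width: 0.0634
[ 0.739 -0.25  -1.466  2.264  0.421  0.558 -2.858]
37.65
gos 60 30 [0.4947 0.3542 0.1029] [-0.3863  0.0819  0.3219] [ 0.0018  0.02   -0.0045]
```

Joints 3 and 7 are both at their limits with this hand orientation. Either end of the phone may be the lower one, so I'll level the hand, give it a half turn with the phone, and tilt it the other way round.

```bash
python3 -m handwheel '[[0.06,0,0,-0.06,0,0],[0.12,0,0,-0.12,0,0],[0.18,0,0,-0.18,0,0],[0.2,0,0,-0.24,0,0],[0.2,0,0,-0.3,0,0],[0.2,0,0,-0.36,0,0],[0.2,0,0,-0.386,0,0],[0.2,0,0,-0.386,0,0]]'
python3 -c "
from h import *
from bench import monitor
s=monitor.read_state();print(s['q'].round(3))
go(500,100,200,-10)"
```

```text
time: 38.32
ee_pos: [0.4079, 0.1282, 0.2204]
ee_rot: [[-0.186, -0.983, 0.0], [-0.982, 0.186, 0.033], [-0.032, 0.006, -0.999]]
wrist_force: [0.3, -0.0, -2.5]
width: 0.0636
[ 0.43   0.121 -0.87   1.984  0.072  1.067 -2.228]
go 500 100 200 -10 : [ 0.0279 -0.2397  0.0487] [-0.0132  0.0191 -1.008 ]
```

```bash
python3 -m handwheel '[[0,-0.04,0,0,0,-0.07],[0,-0.08,0,0,0,-0.14],[0.01,-0.12,0,0,0,-0.21],[0.01,-0.16,0,0,0,-0.28],[0.02,-0.2,0,0,0,-0.35],[0.028,-0.24,0,0,0,-0.42],[0.028,-0.24,0,0,0,-0.49],[0.028,-0.24,0,0,0,-0.56]]'
python3 -m handwheel '[[0,0,0,0,0,-0.07],[0,0,0,0,0,-0.14],[0,0,0,0,0,-0.21],[0,0,0,0,0,-0.28],[0,0,0,0,0,-0.35],[0,0,0,0,0,-0.42],[0,0,0,0,0,-0.49],[0,0,0,0,0,-0.56]]'
python3 -c "
from h import *
from bench import monitor
s=monitor.read_state();print(s['q'].round(3))
go(480,200,200,78.7)"
```

```text
time: 38.98
ee_pos: [0.4986, 0.0999, 0.2201]
ee_rot: [[0.644, -0.765, 0.004], [-0.765, -0.644, 0.03], [-0.02, -0.023, -1.0]]
wrist_force: [0.0, 1.1, -2.0]
width: 0.0631
time: 39.65
ee_pos: [0.4979, 0.1003, 0.2204]
ee_rot: [[1.0, 0.01, 0.005], [0.01, -1.0, 0.029], [0.005, -0.029, -1.0]]
wrist_force: [-0.1, 0.9, -2.3]
width: 0.0635
[ 0.638  0.409 -1.165  1.81   0.383  1.171 -0.634]
go 480 200 200 78.7 : [-0.0425 -0.2481  0.058 ] [-0.0131 -0.0153 -0.868 ]
```

```bash
python3 -m handwheel '[[0,-0.04,0,0,0,-0.07],[0,-0.08,0,0,0,-0.14],[-0.01,-0.12,0,0,0,-0.21],[-0.01,-0.16,0,0,0,-0.28],[-0.02,-0.2,0,0,0,-0.35],[-0.04,-0.248,0,0,0,-0.42],[-0.04,-0.248,0,0,0,-0.49],[-0.04,-0.248,0,0,0,-0.56]]'
python3 -m handwheel '[[0,0,0,0,0,-0.07],[0,0,0,0,0,-0.14],[0,0,0,0,0,-0.21],[0,0,0,0,0,-0.28],[0,0,0,0,0,-0.308],[0,0,0,0,0,-0.308]]'
cat >> h.py <<'E'
def gor(up,off,zc=-21.2,yc=1.2,lat=0):
    "as gos, hand the other way round"
    from bench import monitor
    s=monitor.read_state();R=np.array(s['ee_rot']);Rt=np.column_stack([EY,EX,-EN])
    p=SEAT+(up*EX+off*EN+lat*EY)/1e3-Rt@np.array([0,yc,zc])/1e3
    d=R.T@(p-s['ee_pos']);w=Ro.from_matrix(R.T@Rt).as_rotvec();print('gor',up,off,p.round(4),(d/.4).round(4),(w/(np.pi/2)).round(4),'q',s['q'].round(2))
E
python3 -c "
from h import *
gor(60,30)"
```

```text
time: 40.32
ee_pos: [0.4808, 0.2009, 0.2236]
ee_rot: [[0.627, 0.779, 0.005], [0.778, -0.627, 0.03], [0.026, -0.014, -1.0]]
wrist_force: [1.0, -0.1, -1.3]
width: 0.0638
time: 40.82
ee_pos: [0.4816, 0.1993, 0.2232]
ee_rot: [[0.199, 0.98, 0.005], [0.98, -0.199, 0.029], [0.03, -0.001, -1.0]]
wrist_force: [0.6, 0.3, -1.0]
width: 0.0638
gor 60 30 [0.4928 0.3546 0.1015] [ 0.377  -0.0495  0.3156] [-0.3866 -0.0176 -0.008 ] q [ 0.53  0.59 -1.42  1.78  0.6   1.29  0.34]
```

```bash
python3 -m handwheel '[[0.05,0,0,-0.06,0,0],[0.1,0,0,-0.12,-0.005,0],[0.15,0,0,-0.18,-0.008,0],[0.2,-0.01,0,-0.24,-0.01,0],[0.25,-0.02,0,-0.3,-0.014,-0.008],[0.3,-0.03,0,-0.36,-0.018,-0.008],[0.37,-0.05,0,-0.387,-0.018,-0.008],[0.37,-0.05,0,-0.387,-0.018,-0.008]]'
python3 -c "
from h import *
gor(60,30)"
```

```text
time: 41.48
ee_pos: [0.4868, 0.357, 0.2283]
ee_rot: [[0.186, 0.807, 0.561], [0.983, -0.155, -0.102], [0.005, 0.57, -0.821]]
wrist_force: [-1.0, 0.6, -1.2]
width: 0.0634
gor 60 30 [0.4928 0.3546 0.1015] [-0.0045 -0.1678  0.2693] [ 0.0005 -0.0063  0.0035] q [-0.16  0.44 -1.15  1.94  1.11  1.22 -0.4 ]
```

Good, no limit is near now. Next I'll approach to 60 mm up-slope and 30 mm off the rest, then settle.

```bash
python3 -m handwheel '[[0,-0.03,0.05,0,0,0],[0,-0.06,0.1,0,0,0],[0,-0.1,0.16,0,0,0],[0,-0.13,0.21,0,0,0],[-0.004,-0.16,0.25,0,0,0],[-0.004,-0.168,0.27,0,-0.006,0.003],[-0.004,-0.168,0.27,0,-0.006,0.003],[-0.004,-0.168,0.27,0,-0.006,0.003]]'
python3 - <<'E'
from h import *
from bench import eyes
gor(33,3)
c=eyes.camera('side');cv2.imwrite('pics/s11.png',cv2.resize(c['image'][80:230,180:360],None,fx=4,fy=4))
E
```

```text
time: 42.15
ee_pos: [0.4982, 0.3456, 0.1012]
ee_rot: [[0.208, 0.805, 0.555], [0.978, -0.169, -0.122], [-0.004, 0.568, -0.823]]
wrist_force: [0.1, 0.2, -1.0]
width: 0.0639
gor 33 3 [0.4861 0.356  0.064 ] [ 0.0194 -0.0816  0.0566] [-0.0009  0.007  -0.0051] q [-0.27  0.63 -1.    2.04  1.34  1.16 -0.66]
```

View pics/s11.png

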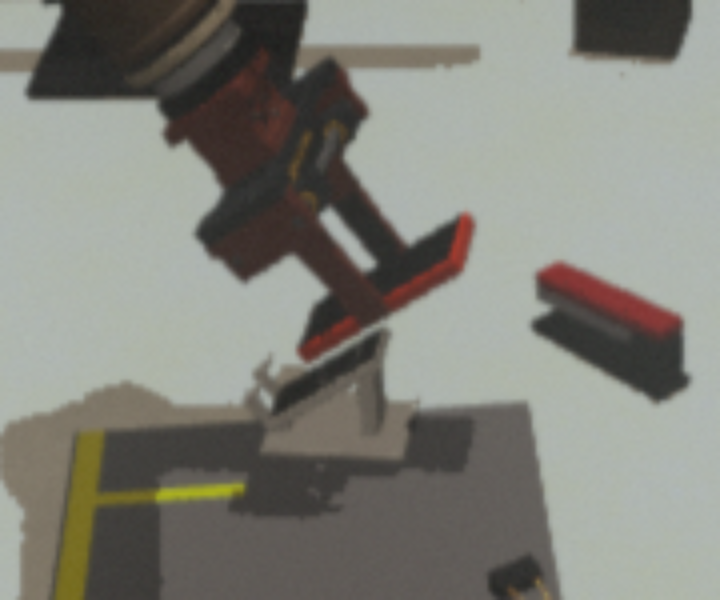

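The phone hovers parallel to the rest, above and up-slope of it, with its lower end at crop (305,352). I'll move in to 33 mm up and 3 mm off, correcting sideways.

```bash
python3 -m handwheel '[[0.019,-0.02,0.01,0,0.007,-0.005],[0.019,-0.04,0.02,0,0.007,-0.005],[0.019,-0.06,0.03,0,0.007,-0.005],[0.019,-0.081,0.04,0,0.007,-0.005],[0.019,-0.081,0.05,0,0.007,-0.005],[0.019,-0.081,0.056,0,0.007,-0.005],[0.019,-0.081,0.056,0,0.007,-0.005],[0.019,-0.081,0.056,0,0.007,-0.005]]'
python3 -m handwheel '[[0,0,0,0,0,0],[0,0,0,0,0,0]]'
python3 -c "
from h import *
gor(33,3);gor(12,2);gor(0,1)"
```

```text
time: 42.87
ee_pos: [0.4865, 0.3551, 0.0638]
ee_rot: [[0.196, 0.806, 0.558], [0.981, -0.161, -0.112], [-0.001, 0.569, -0.822]]
wrist_force: [0.7, 0.1, -1.4]
width: 0.0638
time: 43.03
ee_pos: [0.4865, 0.3552, 0.0642]
ee_rot: [[0.196, 0.806, 0.558], [0.981, -0.161, -0.112], [-0.0, 0.569, -0.822]]
wrist_force: [0.6, 1.1, -0.9]
width: 0.0634
gor 33 3 [0.4861 0.356  0.064 ] [ 0.0016 -0.0014 -0.0003] [-0.0003  0.0003 -0.0001] q [-0.33  0.69 -0.97  2.07  1.41  1.16 -0.76]
gor 12 2 [0.4697 0.3592 0.0512] [ 0.0016 -0.0539  0.0022] [-0.0003  0.0003 -0.0001] q [-0.33  0.69 -0.97  2.07  1.41  1.16 -0.76]
gor 0 1 [0.4606 0.361  0.0435] [ 0.0016 -0.0839  0.0047] [-0.0003  0.0003 -0.0001] q [-0.33  0.69 -0.97  2.07  1.41  1.16 -0.76]
```

```bash
python3 -m handwheel '[[0.002,-0.015,0,0,0,0],[0.002,-0.03,0.001,0,0,0],[0.002,-0.042,0.002,0,0,0],[0.002,-0.054,0.002,0,0,0],[0.002,-0.06,0.003,0,0,0],[0.002,-0.066,0.003,0,0,0],[0.002,-0.07,0.003,0,0,0],[0.002,-0.07,0.003,0,0,0]]'
python3 -m handwheel '[[0,-0.004,0.001,0,0,0],[0,-0.008,0.001,0,0,0],[0,-0.012,0.002,0,0,0],[0,-0.014,0.002,0,0,0],[0,-0.014,0.002,0,0,0]]'
python3 -c "
from h import *
gor(0,0)"
```

```text
time: 43.7
ee_pos: [0.4641, 0.3605, 0.0467]
ee_rot: [[0.195, 0.807, 0.558], [0.981, -0.16, -0.112], [-0.001, 0.569, -0.823]]
wrist_force: [-0.2, 0.1, -2.0]
width: 0.0636
time: 44.12
ee_pos: [0.4636, 0.3604, 0.0452]
ee_rot: [[0.198, 0.802, 0.563], [0.98, -0.162, -0.114], [-0.0, 0.574, -0.819]]
wrist_force: [7.1, -2.9, 7.4]
width: 0.0635
gor 0 0 [0.4612 0.3609 0.0427] [ 0.     -0.0087  0.0016] [ 0.0038  0.0011 -0.0014] q [-0.38  0.72 -0.96  2.1   1.43  1.19 -0.85]
```

Contact gives about 10 N up-slope at a nominal 3.5 mm from home. Looking at the hooks with the wrist camera, which is now on that side.

```bash
python3 - <<'E'
from h import *
s,c,T=wrist([],None)
cv2.imwrite('pics/w12.png',c['image'])
P=(cloud(c,T)-SEAT)*1e3@np.column_stack([EX,EY,EN]);b=np.zeros((480,640),bool);b[60:330,200:440]=1
r=(masks(c,'red')>0)&b&(abs(P[...,2]-4)<8)&(abs(P[...,1])<40);e=P[r]
print('red x',np.percentile(e[:,0],[0,1,50]),'y',np.percentile(e[:,1],[1,99]),'z',np.percentile(e[:,2],[5,50,95]))
k=b&(P[...,2]>9)&(P[...,2]<22)&(P[...,0]<-45);h=P[k];print('hooks',k.sum(),np.percentile(h,[1,99],axis=0))
E
```

```text
tcp [463.6 360.4  45.2] yaw 78.6 t 44.1167
red x [-66.44685633 -66.3573805  -45.4861309 ] y [-32.59466109  31.04558527] z [5.6083788  7.21856467 8.44083817]
hooks 3344 [[-72.30591775 -23.94090845   9.0630889 ]
 [-48.54412555  20.04195938  19.98310829]]
```

View pics/w12.png

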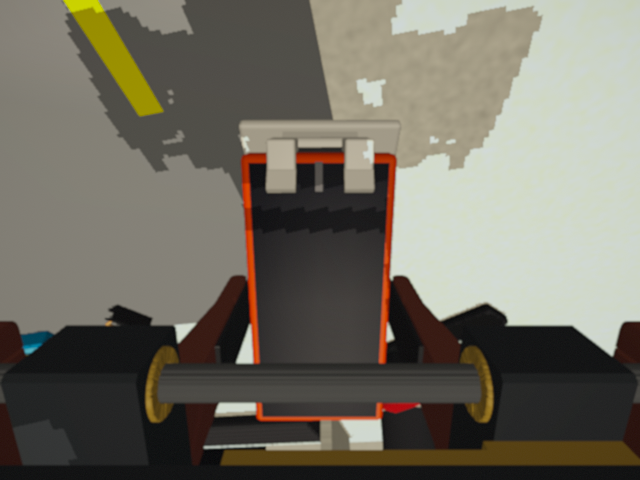

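The phone's lower edge sits under both hooks at (281,165) and (359,165). It measures x=-66.4 (home), centred to 1 mm and about 1 mm off the rest. I'll ease it onto the rest, release, and back out along the tool axis.

```bash
python3 -m handwheel '[[0,0.002,0.002,0,0,0],[0,0.003,0.003,0,0,0],[0,0.003,0.003,0,0,0]]'
python3 -m handwheel '[[0,0,0,0,0,0],[0,0,0,0,0,0],[0,0,0,0,0,0],[0,0,0,0,0,0],[0,0,0,0,0,0],[0,0,0,0,0,0]]' -1
python3 -m handwheel '[[0,0,-0.03,0,0,0],[0,0,-0.07,0,0,0],[0,0,-0.13,0,0,0],[0,0,-0.2,0,0,0],[0,0,-0.28,0,0,0],[0,0,-0.28,0,0,0],[0,0,-0.28,0,0,0]]'
python3 - <<'E'
from h import *
from bench import eyes
s,c,T=wrist([],None)
P=(cloud(c,T)-SEAT)*1e3@np.column_stack([EX,EY,EN])
k=(masks(c,'red')>0)&(abs(P[...,0])<75)&(abs(P[...,1])<40)&(P[...,2]>-12)&(P[...,2]<12);e=P[k]
print('phone x',np.percentile(e[:,0],[.5,99.5]),'y',np.percentile(e[:,1],[.5,99.5]),cv2.minAreaRect(e[:,:2].astype(np.float32)))
k=(c['image'].max(2)<70)&(abs(P[...,0])<45)&(abs(P[...,1])<26)&(abs(P[...,2]-6)<8);q=P[k]
A=np.c_[q[:,:2],np.ones(len(q))];a=np.linalg.lstsq(A,q[:,2],rcond=None)[0];print('screen plane z',a,len(q))
for n in ('scene','side'):
    c=eyes.camera(n);cv2.imwrite(f'pics/{n}13.png',c['image'])
    for k,h in(('yellow',.02),('pink',.02),('tape',.022)): print(n,end=' ');rect(c,c['cam_to_world'],k,h,(200,130,430,460) if n=='scene' else (300,230,420,330) if k!='tape' else (220,380,330,480))
E
```

```text
time: 44.42
ee_pos: [0.4642, 0.3604, 0.0444]
ee_rot: [[0.198, 0.804, 0.561], [0.98, -0.162, -0.113], [0.0, 0.573, -0.82]]
wrist_force: [3.7, -2.1, 6.4]
width: 0.0634
time: 44.92
ee_pos: [0.4618, 0.3609, 0.0426]
ee_rot: [[0.195, 0.807, 0.558], [0.981, -0.16, -0.112], [-0.001, 0.569, -0.823]]
wrist_force: [-0.1, 0.5, -0.8]
width: 0.0876
time: 45.5
ee_pos: [0.3989, 0.3748, 0.1369]
ee_rot: [[0.194, 0.806, 0.56], [0.981, -0.16, -0.109], [0.002, 0.57, -0.821]]
wrist_force: [0.1, -0.6, -0.7]
width: 0.0877
tcp [398.9 374.8 136.9] yaw 78.8 t 45.5
phone x [-66.71580236  63.24788611] y [-32.15410473  30.36947062] ((-1.5522079467773438, -0.9068565368652344), (130.4282684326172, 62.91203689575195), 0.21916286647319794)
screen plane z [-1.88006253e-02  7.23610433e-04  5.99231045e+00] 7991
scene yellow 338 px xy 617.2 -4.7 size 112 x 21 longaxis -85.3
scene pink 351 px xy 673.3 4.8 size 112 x 22 longaxis -86.2
scene tape 119 px xy 443.5 -382.5 size 49 x 43 longaxis 51.0
side yellow 373 px xy 615.0 -10.7 size 117 x 23 longaxis -85.4
side pink 352 px xy 670.5 -3.2 size 116 x 22 longaxis -86.8
side tape 532 px xy 443.1 -385.3 size 49 x 48 longaxis 40.3
```

View pics/side13.png

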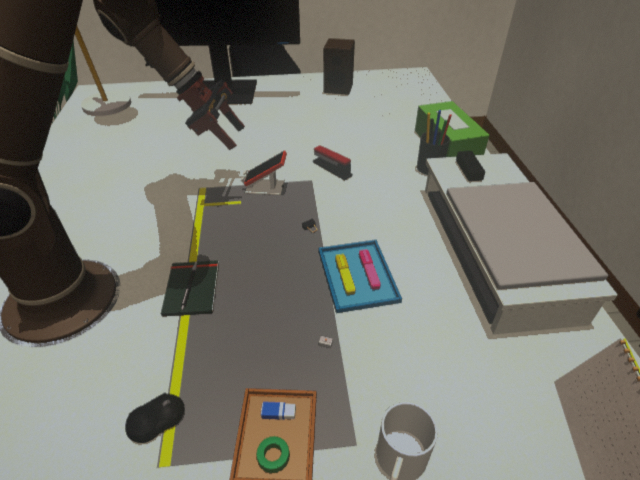

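Everything is in place. I'll let the arm settle and hand in.

```bash
python3 -m handwheel '[[0,0,-0.05,0,0,0],[0,0,-0.05,0,0,0],[0,0,-0.05,0,0,0],[0,0,-0.05,0,0,0],[0,0,-0.05,0,0,0]]'; python3 -c "
from bench import env
print(env.finish_job())"
```

```text
time: 46.07
ee_pos: [0.3889, 0.3749, 0.1503]
ee_rot: [[0.196, 0.807, 0.557], [0.981, -0.161, -0.113], [-0.002, 0.569, -0.823]]
wrist_force: [0.9, 0.5, 0.0]
width: 0.0879
the job is handed in; nothing more can be done
None
```

The desk is cleared and the job is handed in at about 46 s of the 109 s allowed. No verdict was reported.

**Last checks**
- **Highlighters:** both lie flat in the blue tray, about 28 mm either side of the middle and within about 2° of its length.
- **Eraser and tape:** both lie flat side by side in the wooden tray.
- **Phone:** it is on the stand, screen out. It reads about 1.5 mm from home at most, 1 mm off centre, 0.2° off straight and 1.1° off the slope, with its back on the rest.
- **Mug and stapler:** the arm never went near either. In the final picture they are where they were at the start, but I checked this by eye only and did not measure it.

**What went wrong or disagreed**
- **Tape:** the first two grasps closed on air. The real fingertips are about 18.5 mm short of the reported TCP; two cameras showed this and I corrected for it.
- **Phone, arm limits:** joints 3 and 7 reached their limits on the first approach to the stand, so I gave the phone a half turn and seated it other end down.
- **Phone, seating:** it met the hooks about 3 mm earlier than calculated, at roughly 10 N. The wrist camera showed it was already home.
- **Camera agreement:** the two fixed cameras differ by up to 8 mm on the highlighters' positions along the tray. Both readings are well inside the limits.

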